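Scoop the turned ball knobs into the pot

TASK

Lift the steel scoop up and off the bar of the rack, use it to scoop turned ball knobs out of the wooden tray and tip at least three of the four into the round metal pot; any knob you leave behind stays in the tray. Then hang the scoop back on the rack's upper bar. Do not touch the knobs with the fingers, do not shove or tip the pot, and leave the block, the jar and the brush alone.

Things in the scene. Friction and masses are not known exactly. Their poses are not given: they have to be found in the camera images.
- scoop: steel scoop, 0.22 kg, hangs on the rack, handle upright. Origin: bottom of the handle's axis; z up the handle, mouth looks along -x, width along y. Handle: flat strip 4 (x) x 24 mm (y) up to z 175, then the wooden grip. Pan 87 mm wide outside, walls 36 mm high at back and sides, mouth open; its flat floor rises 0.17 rad to the mouth, so it lies level when the handle's top tilts 0.17 rad mouthward
- scoop_grip (a point): centre of the scoop's wooden grip, 24 x 24 mm square, 78 mm tall (z 168 to 246 mm in the scoop's frame, centre at z 207); axes as the scoop's
- scoop_hook (a point): centre of the underside of the scoop's hook (x 14, z 135 mm in the scoop's frame), which sits over the bar. The hook is a tongue 24 mm wide, 4 mm thick, on the handle's back (+x), turned down at its end to z 116 mm; the slot between handle and turned-down end is 24 mm wide (x 2 to 26)
- scoop_pan (a point): middle of the inside of the scoop's pan (x -52, z 26 mm in the scoop's frame)
- scoop_lip (a point): middle of the lip of the scoop's pan, on its underside (x -97, z 15 mm in the scoop's frame); the floor plate is 2.5 mm thick and runs straight from here to the heel at x -8, z 0
- rack: fixed dark wooden rack: two steel bars, 10 mm diameter, along its y between posts (16 mm square, 180 mm high, at y -80 and 80). Bar axes at x 0, z 165 and z 75 mm. Foot 190 mm wide, 18 mm high, x -20 to 80. Origin on the bench under the bars. Scoop hangs on the -x side, hook over the upper bar, handle's back against both bars, scoop origin at x -7, z 35 mm, mouth along rack -x
- rack_bar (a point): middle of the top of the rack's upper bar, 170 mm above the bench
- tray: fixed wooden tray, outside 272 (x) x 112 (y) x 50 mm high, floor and walls 6 mm; inside x -130 to 130, y -50 to 50. At its -x end the floor ramps up from (x -81, z 6) to (x -130, z 50 mm), so that knobs pushed there climb and roll back into a scoop; that end's wall is 80 mm high. Origin: centre of its underside, z up. The knobs start on the half towards the ramp
- tray_floor (a point): centre of the tray's inner floor, 6 mm above the bench
- pot: the round open aluminium pot, 136 mm across the rim, 62 mm high, wall 4 mm, 0.4 kg, loose on the bench; origin at the centre of its underside, z up
- knob0: a turned wooden ball knob, 36 mm diameter, 20 g, rolls freely; origin at the centre of the ball (so it lies 18 mm above what it rests on)
- knob1: a turned wooden ball knob, 36 mm diameter, 20 g, rolls freely; origin at the centre of the ball (so it lies 18 mm above what it rests on)
- knob2: a turned wooden ball knob, 36 mm diameter, 20 g, rolls freely; origin at the centre of the ball (so it lies 18 mm above what it rests on)
- knob3: a turned wooden ball knob, 36 mm diameter, 20 g, rolls freely; origin at the centre of the ball (so it lies 18 mm above what it rests on)
- block: a loose wooden block, 90 x 160 x 55 mm, standing by; origin at the centre of its underside
- jar: a closed amber glass jar with a brass cap, 84 mm across, 120 mm tall, standing by; origin at the centre of its underside
- brush: a bench brush lying on the bench, standing by; about 200 mm long, low; origin on its underside

How it is judged:
By the outcome, as a careful person would: the job done as asked, in the order asked, and still so for the second after the job is handed in, with the robot touching nothing.
It also fails if it takes over 72 s, if anything falls off the work surface, if the arm or the gripper's body presses on something with over 40 N, if the wrist force passes 120 N, or if a joint passes its speed limit or range.

ROBOT

A 6-joint arm with a two-finger parallel gripper is mounted at the origin on the work surface. World frame = base frame: x ahead of the robot, y to its left, z up, the work surface at z = 0. Lengths are in m, angles in rad, forces in N, time in s.
With the tool pointing down it reaches from about 0.25 to 0.725 m from the base axis. Payload 4 kg.
Tool frame: the origin (TCP) lies midway between the tips of the shut fingers; the grasp point (between the pads) lies 19 mm behind it; y points along the fingers, z is the direction in which the jaws open and shut, and the axes are right-handed (so a half turn about y gives the same grasp; the last joint's range is limited). The gripper opens to 85 mm and grips with 20 to 120 N. Pads are 22 mm wide; open, the fingers measure 114 mm over their backs; the gripper's body (76 mm by 85 mm) begins 54 mm behind the grasp point. The pads swing forward as they close: fully open they stand 13 mm farther back than shut.
Start: joints at [1.159, 0.241, 0.005, 1.335, 0, 1.571], TCP at [0.2, 0.458, 0.231] pointing down, gripper open.
Joint ranges: [-2.72, 2.72], [-1.05, 1.87], [-1.09, 1.28], [-1.99, 2.15], [-1.42, 1.44], [-3.14, 3.14]. Speed limits (rad/s): [2.79, 2.79, 3.14, 3.14, 3.14, 3.14].

INTERFACE

Orientations are given as a unit quaternion [x, y, z, w].
In Python, from workcell import bot gives the robot as it stands. The module is installed in compiled form; this text tells all that it offers.
- The arm moves only by the shell command python3 -m handwheel 'ROWS' [OPENING]. ROWS is JSON, a list of rows, each a list of 6 numbers: the shift along the tool's x, y, z in units of 25 mm (1.0 is 25 mm), then the turn, a rotation vector about the tool's x, y, z in units of 10 degrees (1.0 is 10 degrees). A call has exactly 5 rows; each row is the pose to reach, as a shift and turn from the pose commanded when the call began, along the tool's axes at that moment; what a row does not reach only later rows make up. A row lasts 1/8 s, in which the tool goes at most 62.5 mm and 10.7 degrees, less where a joint would pass 70% of its speed; a pose out of reach is approached as far as the arm can. A call with a gripper value outside its range is refused whole. OPENING is the gripper command: -1 is shut, 1 is fully open, values between are in proportion, set as the call begins (- or left out, the last holds). The fingers move at their own pace and stop on an object; the grip force is fixed at half the most. Time passes only in rows, so rows that repeat a pose let the fingers close, or fill a call up. It gives the time, the measured TCP pose, the force and the opening at its end, in the units of the state.
- bot.get_obs(): the state, without advancing time (a new reading comes with each control period).
- bot.camera(name): name is "side" or "top"; returns a dict with "color" (420x560x3 uint8, red, green, blue), "fx", "fy", "cx", "cy" (pixels), "rvec" (rotation vector, rad) and "tvec" (3), from world to camera coordinates, as OpenCV has them. Camera axes: x right, y down, z forward; pixel columns grow to the right and rows downward; lengths in m; the calibration is good to about 2 mm. A picture is of the moment at which its call begins. There is no depth.
- bot.job_done(): hands the job in, once; it reports no verdict.
The state is a dict: "clock": time; "joint_pos": joint angles; "joint_vel": joint speeds; "tau": joint torques, N m; "eef_pos": TCP position; "tool_rot": TCP orientation; "ft_force": force on the tool from outside, world axes, zero at the start; "ft_torque": the same for the moment, N m; "grip_width": finger opening in m.
Only numpy, scipy, OpenCV 4.12 (cv2) and the standard library are available. Lean on these libraries where they do the work, as an engineer would, in place of code of your own. Each camera call takes 0.05 s, during which the arm holds its last target.

## Working session

There is one attempt and no reset: what is moved stays moved. The work goes in short steps, Python scripts to look and compute and a shell command to move; the robot and the scene stay as the last step left them, time stands still between calls to the robot, and variables do not carry over. Pictures are saved under pics/ and viewed, and the job is handed in when it is done.

```bash
mkdir -p pics; python3 - <<'E'
from workcell import bot
import cv2
o=bot.get_obs(); print(o)
for n in ("side","top"):
    c=bot.camera(n); cv2.imwrite(f"pics/{n}0.png",cv2.cvtColor(c["color"],cv2.COLOR_RGB2BGR))
    print(n,{k:v for k,v in c.items() if k!="color"})
E
```

```text
{'clock': 0.0, 'joint_pos': array([1.15897930e+00, 2.41408142e-01, 3.73268985e-03, 1.33519462e+00,
       4.32702088e-05, 1.57077549e+00]), 'joint_vel': array([-0.00017593,  0.00027285, -0.0013471 ,  0.00275436,  0.00105597,
       -0.00010398]), 'tau': array([-1.10687397e-03, -3.72319150e+01,  2.52406508e+01,  1.70994300e-02,
        1.55813755e-04, -5.75612859e-06]), 'eef_pos': array([0.19987492, 0.45762904, 0.2304186 ]), 'tool_rot': array([ 0.69288529, -0.14473024,  0.14440047, -0.69145617]), 'ft_force': array([ 0.07510712, -0.61268562, -0.46896646]), 'ft_torque': array([-0.03195632, -0.01529774, -0.0421338 ]), 'grip_width': 0.08534537873265609}
side {'fx': 496.96597720716, 'fy': 496.96597720716, 'cx': 274.2736116295796, 'cy': 205.7450609948163, 'rvec': array([ 2.28023139, -0.44835148,  0.19317548]), 'tvec': array([-0.53985706,  0.26014661,  1.12745374])}
top {'fx': 387.03137757320246, 'fy': 387.03137757320246, 'cx': 282.30084279215237, 'cy': 201.09911471165327, 'rvec': array([ 2.17192839, -2.11609612,  0.14998081]), 'tvec': array([-0.03052972,  0.59779018,  1.24455904])}
```

View pics/side0.png

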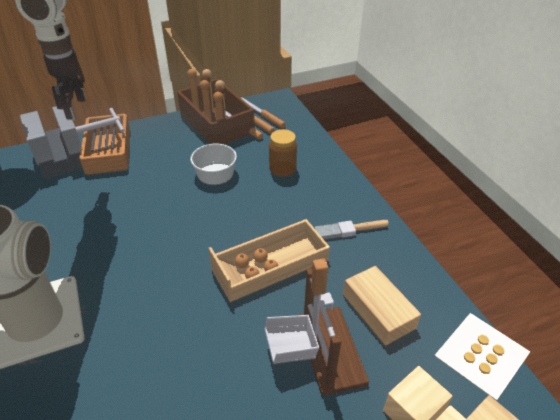

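View pics/top0.png

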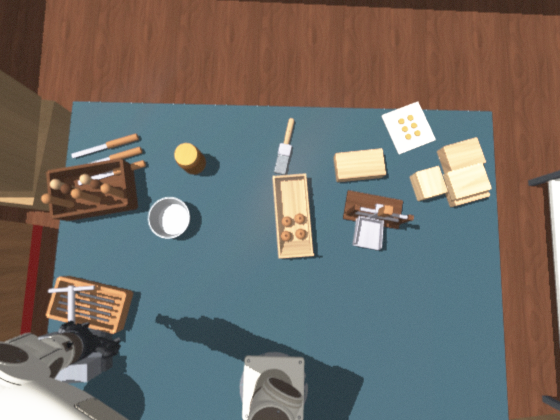

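The side view shows the rack with the scoop at about (320,335), the tray at (270,260) with four knobs at its near end, and the pot at (214,163). In the top view, the tray is at (293,217), the rack at (375,212) with the scoop pan at (369,234), and the pot at (170,218).

```bash
cat > h.py <<'E'
import numpy as np, cv2
from workcell import bot
from scipy.spatial.transform import Rotation as R
def cam(n):
    c=bot.camera(n); c["R"]=R.from_rotvec(c["rvec"]).as_matrix(); c["bgr"]=cv2.cvtColor(c["color"],cv2.COLOR_RGB2BGR); return c
def ray(c,u,v):
    d=c["R"].T@np.array([(u-c["cx"])/c["fx"],(v-c["cy"])/c["fy"],1]); return -c["R"].T@c["tvec"],d
def onz(c,u,v,z):
    o,d=ray(c,u,v); return o+d*(z-o[2])/d[2]
def proj(c,p):
    q=c["R"]@np.array(p)+c["tvec"]; return np.array([c["fx"]*q[0]/q[2]+c["cx"],c["fy"]*q[1]/q[2]+c["cy"]])
def tri(c1,p1,c2,p2):
    o1,d1=ray(c1,*p1);o2,d2=ray(c2,*p2);d1=d1/np.linalg.norm(d1);d2=d2/np.linalg.norm(d2)
    t=np.linalg.lstsq(np.c_[d1,-d2],o2-o1,rcond=None)[0];a=o1+t[0]*d1;b=o2+t[1]*d2
    return (a+b)/2,np.linalg.norm(a-b)
def crop(c,x0,y0,x1,y1,s,name):
    cv2.imwrite("pics/"+name,cv2.resize(c["bgr"][y0:y1,x0:x1],None,fx=s,fy=s,interpolation=cv2.INTER_CUBIC))
E
python3 - <<'E'
from h import *
t=cam("top"); s=cam("side")
crop(t,260,165,420,270,5,"t1.png"); crop(s,200,220,370,395,4,"s1.png"); crop(t,140,130,220,250,5,"t2.png")
print("tray corners",[onz(t,*p,0.05).round(3) for p in((275,177),(306,175),(313,258),(280,259))])
print("pot",onz(t,170,218,0.06), "base cams",-t["R"].T@t["tvec"],-s["R"].T@s["tvec"])
E
```

```text
tray corners [array([0.678, 0.012, 0.05 ]), array([ 0.688, -0.092,  0.05 ]), array([ 0.414, -0.119,  0.05 ]), array([ 0.408, -0.013,  0.05 ])]
pot [0.53071981 0.35007952 0.06      ] base cams [ 0.41306345 -0.02356834  1.31758699] [ 0.25563516 -0.80862578  0.9544888 ]
```

```bash
sleep 1
```

```text
(no output)
```

View pics/t1.png

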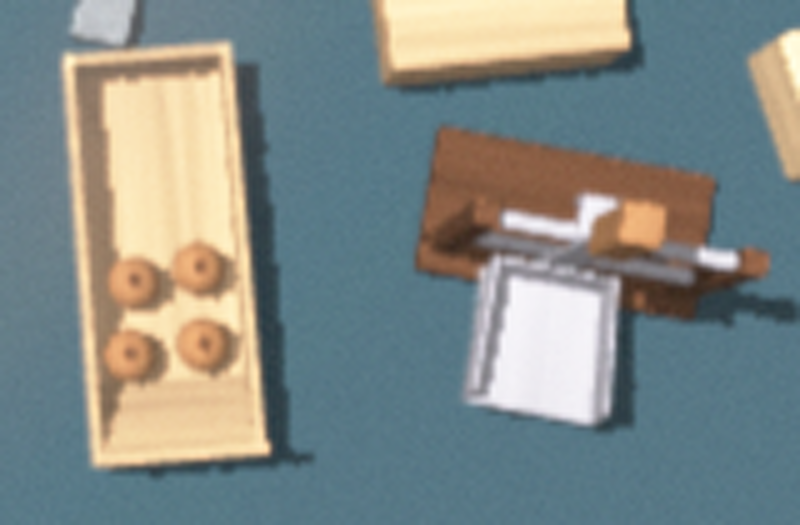

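View pics/s1.png

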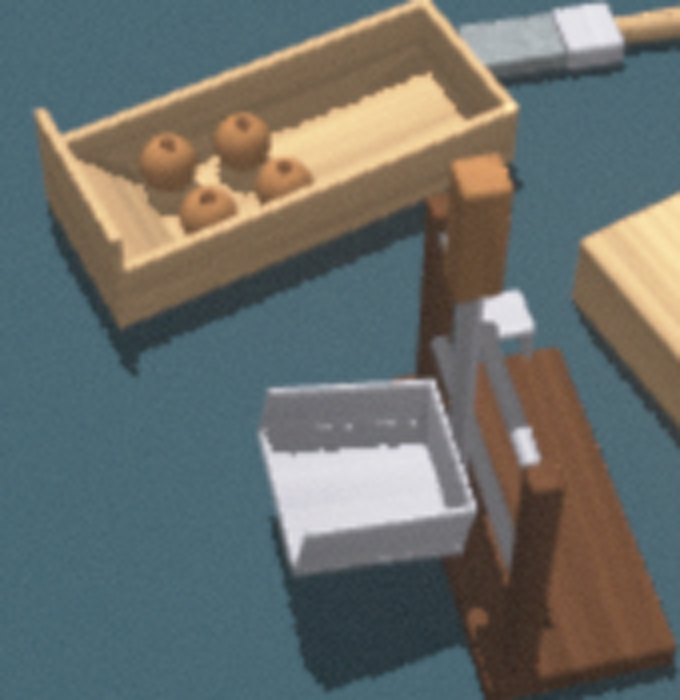

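View pics/t2.png

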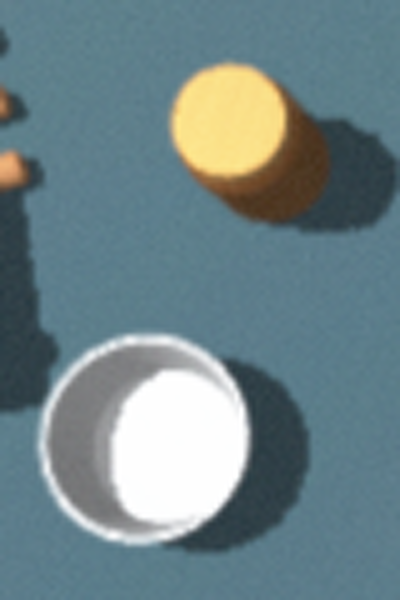

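```bash
python3 - <<'E'
from h import *
t=cam("top"); s=cam("side")
T=lambda u,v:(260+(u+.5)/5-.5,165+(v+.5)/5-.5)
S=lambda u,v:(200+(u+.5)/4-.5,220+(v+.5)/4-.5)
f=lambda a:np.round(a,4)
print("foot top", [f(onz(t,*T(*p),.018)) for p in((440,128),(715,178),(415,270))])
print("grip top tri",tri(t,T(644,224),s,S(483,175)), f(onz(t,*T(644,224),.281)))
print("gripcorners",[f(onz(t,*T(*p),.281)) for p in((622,207),(665,205),(666,244),(625,250))])
print("posts top .18",[f(onz(t,*T(*p),.18)) for p in((487,212),(755,262))])
print("bar right tri",tri(t,T(738,259),s,S(527,455)))
print("bars z.17 top",[f(onz(t,*T(*p),.17)) for p in((505,219),(735,259))])
print("post right top tri",tri(t,T(755,262),s,S(545,480)))
print("pan rim corners z.07",[f(onz(t,*T(*p),.071)) for p in((493,258),(618,278))])
print("lip ",[f(onz(t,*T(*p),.053)) for p in((467,403),(603,425))])
print("hook",tri(t,T(598,205),s,S(507,313)))
print("tray rim z.05",[f(onz(t,*T(*p),z)) for p,z in(((66,56),.05),((230,44),.05),((268,455),.08),((95,465),.08))])
print("tray outer tri",tri(t,T(66,56),s,S(428,3)),tri(t,T(230,44),s,S(515,108)))
for a,b in(((135,282),(243,138)),((200,268),(285,183)),((132,354),(168,160)),((206,344),(208,208))):
    print("knob",f(onz(t,*T(*a),.024)),tri(t,T(*a),s,S(*b)))
P=lambda u,v:(140+(u+.5)/5-.5,130+(v+.5)/5-.5)
print("pot",f(onz(t,*P(146,439),.062)),[f(onz(t,*P(*p),.062)) for p in((42,439),(250,439),(146,333),(146,546))],"jar",f(onz(t,*P(229,120),.12)))
E
```

```text
foot top [array([ 0.6453, -0.2361,  0.018 ]), array([ 0.6157, -0.4225,  0.018 ]), array([ 0.5477, -0.2195,  0.018 ])]
grip top tri (array([ 0.54853037, -0.30304471,  0.28114755]), np.float64(7.316605585907111e-05)) [ 0.5486 -0.3031  0.281 ]
gripcorners [array([ 0.5575, -0.2914,  0.281 ]), array([ 0.5592, -0.3146,  0.281 ]), array([ 0.538 , -0.3148,  0.281 ]), array([ 0.5342, -0.2927,  0.281 ])]
posts top .18 [array([ 0.5666, -0.2375,  0.18  ]), array([ 0.5409, -0.3954,  0.18  ])]
bar right tri (array([ 0.53995454, -0.38417844,  0.18156231]), np.float64(0.004712074902485474))
bars z.17 top [array([ 0.564 , -0.2501,  0.17  ]), array([ 0.5435, -0.3869,  0.17  ])]
post right top tri (array([ 0.54089091, -0.39615595,  0.1775236 ]), np.float64(0.0005651361601455104))
pan rim corners z.07 [array([ 0.5513, -0.2619,  0.071 ]), array([ 0.5404, -0.3425,  0.071 ])]
lip  [array([ 0.4583, -0.2482,  0.053 ]), array([ 0.4464, -0.3363,  0.053 ])]
hook (array([ 0.57098648, -0.30439613,  0.17183812]), np.float64(0.005350659740018208))
tray rim z.05 [array([0.682, 0.019, 0.05 ]), array([ 0.693 , -0.0904
[... 211 characters left out ...]
43,  0.05192732]), np.float64(0.002379858363893398))
knob [ 0.5342 -0.031   0.024 ] (array([ 0.53342856, -0.03092745,  0.02999873]), np.float64(0.0003407340562387503))
knob [ 0.5447 -0.0744  0.024 ] (array([ 0.54406248, -0.07413881,  0.02940659]), np.float64(0.00020067702283736957))
knob [ 0.486  -0.0302  0.024 ] (array([ 0.48497811, -0.03001142,  0.02958434]), np.float64(0.0013602091269741849))
knob [ 0.4939 -0.0794  0.024 ] (array([ 0.49291996, -0.07885718,  0.03451098]), np.float64(0.0006642304674161248))
pot [0.5324 0.3535 0.062 ] [array([0.5306, 0.4214, 0.062 ]), array([0.5342, 0.2857, 0.062 ]), array([0.6023, 0.3583, 0.062 ]), array([0.463 , 0.3488, 0.062 ])] jar [0.7321 0.2972 0.12  ]
```

```bash
cat >> h.py <<'E'
def show(): 
    o=bot.get_obs(); M=R.from_quat(o["tool_rot"]).as_matrix()
    print("t",round(o["clock"],2),"p",o["eef_pos"].round(4),"x",M[:,0].round(3),"y",M[:,1].round(3),"z",M[:,2].round(3),"q",o["joint_pos"].round(2),"F",o["ft_force"].round(1),"w",round(o["grip_width"],4))
def delta(p,M,o=None):
    "row (units) from the present pose to TCP position p, rotation matrix M"
    o=o or bot.get_obs(); M0=R.from_quat(o["tool_rot"]).as_matrix()
    d=M0.T@(np.array(p)-o["eef_pos"])/.025; w=np.degrees(R.from_matrix(M0.T@M).as_rotvec())/10
    return np.r_[d,w].round(2)
E
python3 -c "
from h import *
show()"
```

```text
t 0.3 p [0.2001 0.458  0.231 ] x [ 0.916 -0.4    0.   ] y [-0.    -0.001 -1.   ] z [ 0.4    0.916 -0.001] q [ 1.16  0.24  0.    1.34 -0.    1.57] F [-0.2 -0.4  0.3] w 0.0855
```

```bash
python3 -m handwheel '[[0,-2.5,0,0,0,0],[2.5,-4,-2,0,1,0],[4.5,-5.2,-4,0,2,0],[6.5,-5.2,-5.8,0,3,0],[8.5,-5.2,-7.6,0,3.75,0]]' 1; python3 - <<'E'
from h import *
show()
a=-.14; M=np.c_[[-np.sin(-a)*-1,-np.cos(a),0],[0,0,-1],[np.cos(a),np.sin(a),0]]
M[:,0]=np.cross(M[:,1],M[:,2]); print(delta((.5486,-.3031,.36),M))
E
```

```text
clock: 0.92
eef_pos: [0.3002, 0.2406, 0.3594]
tool_rot: [-0.608, 0.36, -0.361, 0.609]
ft_force: [1.4, 0.0, -0.1]
grip_width: 0.0853
t 0.93 p [0.3002 0.2406 0.3594] x [ 0.48  -0.877 -0.   ] y [ 0.002  0.001 -1.   ] z [0.877 0.48  0.002] q [ 0.68 -0.01  0.04  1.63 -0.    1.75] F [ 1.4  0.  -0.1] w 0.0853
[ 2.385e+01 -3.000e-02 -1.730e+00 -1.000e-02  3.670e+00 -1.000e-02]
```

```bash
python3 -m handwheel '[[2.4,0,-0.2,0,-1,0],[4.8,0,-0.4,0,-2,0],[7.2,0,-0.6,0,-3,0],[9.6,0,-0.8,0,-4,0],[12,0,-0.9,0,-5,0]]' ; python3 - <<'E'
from h import *
show()
a=-.14+np.pi; z=[np.cos(a),np.sin(a),0];y=[0,0,-1]; M=np.c_[np.cross(y,z),y,z]
print(delta((.5486,-.3031,.36),M))
E
```

```text
clock: 1.55
eef_pos: [0.4036, 0.0158, 0.3588]
tool_rot: [-0.698, 0.114, -0.114, 0.698]
ft_force: [0.3, 0.2, 1.1]
grip_width: 0.0854
t 1.55 p [0.4036 0.0158 0.3588] x [ 0.948 -0.318  0.001] y [ 0.001  0.    -1.   ] z [0.318 0.948 0.   ] q [0.04 0.03 0.08 1.63 0.   0.36] F [0.3 0.2 1.1] w 0.0854
[ 9.550e+00 -5.000e-02 -1.025e+01  0.000e+00 -1.005e+01  1.000e-02]
```

```bash
python3 -m handwheel '[[1.5,0,-1.6,0,-1,0],[3,0,-3.2,0,-2,0],[4.5,0,-4.8,0,-3,0],[6,0,-6.4,0,-4,0],[7.5,0,-8,0,-5,0]]' ; python3 - <<'E'
from h import *
show()
a=-.14+np.pi; z=[np.cos(a),np.sin(a),0];y=[0,0,-1]; M=np.c_[np.cross(y,z),y,z]
print(delta((.5486,-.3031,.36),M))
E
```

```text
clock: 2.17
eef_pos: [0.5167, -0.2344, 0.3585]
tool_rot: [-0.681, -0.192, 0.192, 0.681]
ft_force: [0.7, 0.4, 0.0]
grip_width: 0.0854
t 2.17 p [ 0.5167 -0.2344  0.3585] x [0.853 0.522 0.   ] y [ 0.  0. -1.] z [-0.522  0.853 -0.   ] q [-0.43  0.38  0.52  1.71  0.   -0.98] F [0.7 0.4 0. ] w 0.0854
[-0.35 -0.06 -3.01  0.   -5.05  0.  ]
```

```bash
python3 -m handwheel '[[-0.1,0,-0.6,0,-1,0],[-0.2,0,-1.2,0,-2,0],[-0.25,0,-1.8,0,-3,0],[-0.3,0,-2.4,0,-4,0],[-0.35,-0.05,-3,0,-5.05,0]]' ; python3 - <<'E'
from h import *
show()
a=-.14+np.pi; z=[np.cos(a),np.sin(a),0];y=[0,0,-1]; M=np.c_[np.cross(y,z),y,z]
print(delta((.5486,-.3031,.36),M),delta((.5486,-.3031,.221),M))
t=cam("top"); crop(t,260,165,420,270,5,"t3.png"); s=cam("side");crop(s,200,150,400,330,3,"s3.png")
E
```

```text
clock: 2.8
eef_pos: [0.5477, -0.3016, 0.3595]
tool_rot: [-0.533, -0.464, 0.464, 0.534]
ft_force: [-0.1, 0.5, 0.1]
grip_width: 0.0853
t 2.8 p [ 0.5477 -0.3016  0.3595] x [0.139 0.99  0.   ] y [-0.001  0.    -1.   ] z [-0.99   0.139  0.001] q [-0.5   0.52  0.75  1.8   0.   -1.93] F [-0.1  0.5  0.1] w 0.0853
[-0.05 -0.02 -0.05 -0.    0.    0.  ] [-0.06  5.54 -0.05 -0.    0.    0.  ]
```

```bash
sleep 0.5
```

```text
(no output)
```

View pics/s3.png

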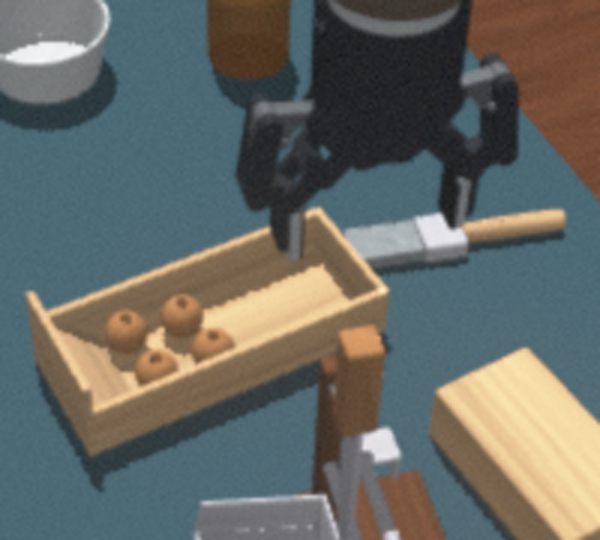

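The open gripper sits above the rack with its fingers straddling the grip (top at about (362,340) in the crop), along the scoop's x axis. I'll descend next.

```bash
python3 -m handwheel '[[0,1.2,0,0,0,0],[0,2.4,0,0,0,0],[0,3.6,0,0,0,0],[-0.05,4.8,-0.05,0,0,0],[-0.05,5.5,-0.05,0,0,0]]' ;python3 -m handwheel '[[0,0,0,0,0,0],[0,0,0,0,0,0],[0,0,0,0,0,0],[0,0,0,0,0,0],[0,0,0,0,0,0]]' -1; python3 - <<'E'
from h import *
show()
s=cam("side");crop(s,200,220,400,395,3,"s4.png")
E
```

```text
clock: 3.52
eef_pos: [0.5475, -0.3015, 0.2204]
tool_rot: [-0.535, -0.461, 0.462, 0.537]
ft_force: [-0.3, -0.3, -0.2]
grip_width: 0.0852
clock: 4.15
eef_pos: [0.5491, -0.3029, 0.2237]
tool_rot: [0.536, 0.463, -0.462, -0.534]
ft_force: [-0.9, 0.5, 4.8]
grip_width: 0.0234
t 4.15 p [ 0.5491 -0.3029  0.2237] x [ 0.145  0.989 -0.001] y [ 0.002 -0.001 -1.   ] z [-0.989  0.145 -0.002] q [-0.5   0.5   0.37  1.43 -0.   -1.93] F [-0.9  0.5  4.8] w 0.0234
```

```bash
sleep 0.5
```

```text
(no output)
```

View pics/s4.png

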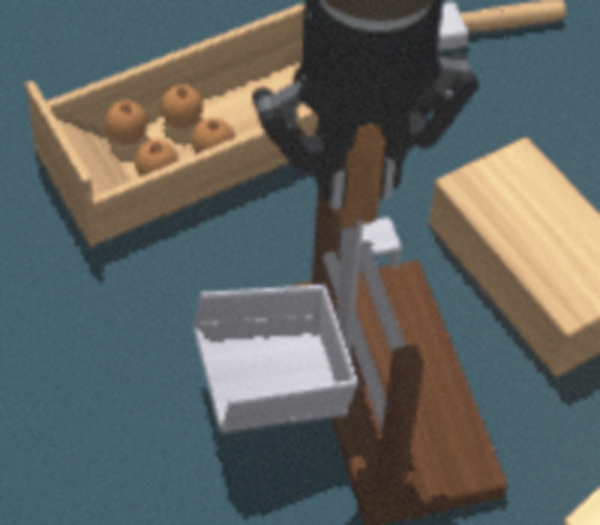

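The scoop is gripped, with a finger opening of 23.4 mm, and is still hanging straight. I'll lift it and move off the bar.

```bash
cat >> h.py <<'E'
H=np.array([0,0,.1887])   # TCP in scoop frame
def spose(o=None):
    o=o or bot.get_obs(); M=R.from_quat(o["tool_rot"]).as_matrix(); S=np.c_[-M[:,2],M[:,0],-M[:,1]]
    return o["eef_pos"]-S@H,S
def sgoal(org,yaw,th):
    S=(R.from_euler("z",yaw)*R.from_euler("y",-th)).as_matrix()
    return np.array(org)+S@H, np.c_[S[:,1],-S[:,2],-S[:,0]],S
def rows(org,yaw,th):
    p,M,S=sgoal(org,yaw,th); return delta(p,M)
def lipgoal(lip,yaw,th,pt=(-.097,0,.015)):
    "scoop origin that brings point pt (scoop frame) to lip"
    S=sgoal((0,0,0),yaw,th)[2]; return np.array(lip)-S@np.array(pt)
TC=np.array([.5521,-.0493,0]); TY=.100
def tray(x,y,z): return TC+R.from_euler("z",TY).as_matrix()@np.array([x,y,z])
E
python3 -m handwheel '[[0,-0.4,0,0,0,0],[0,-0.8,0,0,0,0],[0,-1.2,0,0,0,0],[0,-1.6,0,0,0,0],[0,-1.8,0,0,0,0]]'
python3 - <<'E'
from h import *
show(); print(spose()[0])
s=cam("side");crop(s,200,200,400,375,3,"s5.png")
for z in(.13,.008):print(z,tray(.114,0,z),rows(tray(.114,0,z),TY,.17))
E
```

```text
clock: 4.82
eef_pos: [0.5488, -0.3027, 0.2683]
tool_rot: [0.535, 0.463, -0.462, -0.535]
ft_force: [0.1, 0.1, -2.2]
grip_width: 0.0239
t 4.83 p [ 0.5488 -0.3027  0.2683] x [ 0.145  0.989 -0.   ] y [ 0.001 -0.001 -1.   ] z [-0.989  0.145 -0.001] q [-0.5   0.5   0.47  1.55 -0.   -1.93] F [ 0.1  0.1 -2.2] w 0.0239
[ 0.54902522 -0.30285089  0.07962179]
0.13 [ 0.66553047 -0.03791899  0.13      ] [10.85 -1.89 -1.85 -0.96 -1.4  -0.12]
0.008 [ 0.66553047 -0.03791899  0.008     ] [10.85  2.99 -1.84 -0.96 -1.4  -0.12]
```

```bash
sleep 0.5
```

```text
(no output)
```

View pics/s5.png

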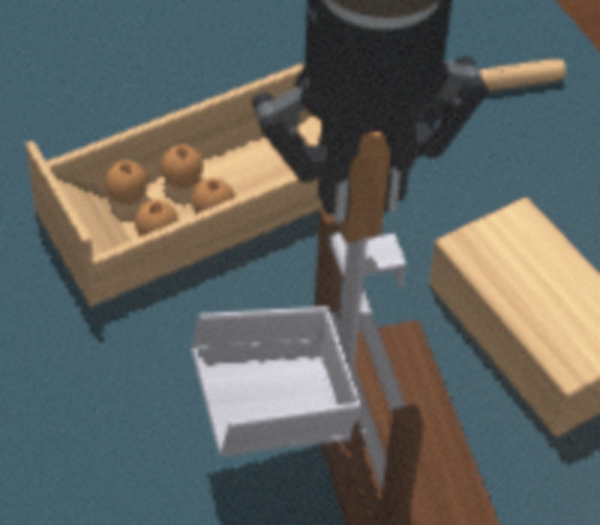

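The hook is clear above the bar, with the turned-down end at z of about 0.196. I'll back off mouthward, raise, and go over the tray.

```bash

python3 -m handwheel '[[0,0,1.2,0,0,0],[0,-0.6,2.4,0,0,0],[1,-1.6,2.8,0,0,0],[3,-2.4,2.8,0,0,0],[5,-2.4,2.4,0,-0.7,0]]'
python3 - <<'E'
from h import *
show(); print(rows(tray(.114,0,.13),TY,.17))
E
```

```text
clock: 5.5
eef_pos: [0.5076, -0.1697, 0.3298]
tool_rot: [0.507, 0.495, -0.494, -0.504]
ft_force: [1.3, -0.2, -2.1]
grip_width: 0.0234
t 5.5 p [ 0.5076 -0.1697  0.3298] x [ 0.022  1.    -0.001] y [ 0.004 -0.001 -1.   ] z [-1.     0.022 -0.004] q [-0.32  0.29  0.33  1.6   0.   -1.87] F [ 1.3 -0.2 -2.1] w 0.0234
[ 5.25  0.57 -4.93 -0.95 -0.7  -0.07]
```

```bash

python3 -m handwheel '[[1.2,0,-1.2,-0.2,-0.2,0],[2.6,0.1,-2.4,-0.5,-0.4,0],[4,0.2,-3.6,-0.7,-0.6,0],[5.25,0.4,-4.9,-0.95,-0.7,-0.05],[5.25,0.55,-4.95,-0.95,-0.7,-0.05]]'
python3 - <<'E'
from h import *
show(); print(rows(tray(.114,0,.13),TY,.17),rows(tray(.114,0,.06),TY,.17),rows(tray(.114,0,.01),TY,.17))
t=cam("top"); crop(t,260,165,420,270,5,"t6.png"); s=cam("side");crop(s,200,150,400,330,3,"s6.png")
E
```

```text
clock: 6.12
eef_pos: [0.6347, -0.0394, 0.3124]
tool_rot: [0.511, 0.566, -0.48, -0.433]
ft_force: [0.3, -1.1, -1.7]
grip_width: 0.0233
t 6.12 p [ 0.6347 -0.0394  0.3124] x [-0.103  0.995 -0.001] y [ 0.163  0.016 -0.986] z [-0.981 -0.102 -0.164] q [-0.08  0.37  0.38  1.42  0.03 -1.75] F [ 0.3 -1.1 -1.7] w 0.0233
[-0.07 -0.15  0.02 -0.03  0.02 -0.  ] [-0.06  2.61  0.48 -0.03  0.02 -0.  ] [-0.06  4.59  0.81 -0.03  0.02 -0.  ]
```

```bash
sleep 0.5
```

```text
(no output)
```

View pics/s6.png

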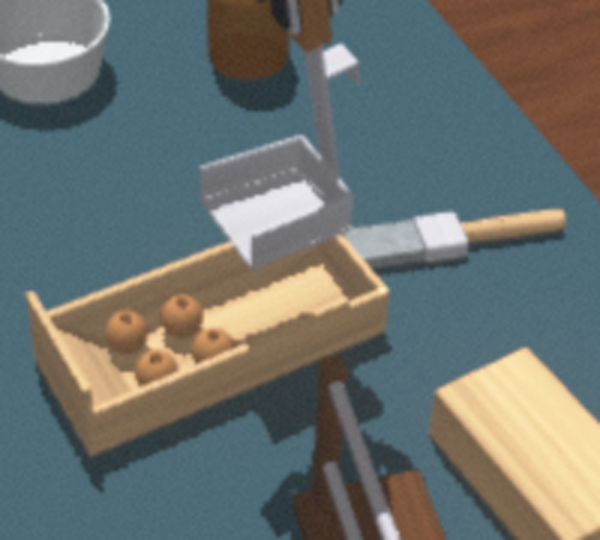

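View pics/t6.png

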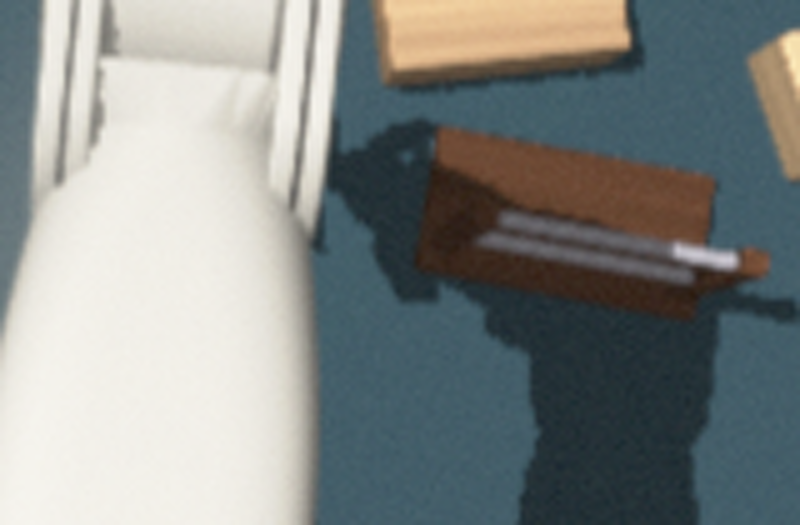

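```bash
python3 - <<'E'
from h import *
s=cam("side"); o,S=spose()
q=lambda p:((proj(s,o+S@np.array(p))-[200,150])*3+1).round(0)
for p in((-.097,.0435,.015),(-.097,-.0435,.015),(-.008,-.0435,0),(-.008,-.0435,.036),(-.008,.0435,.036),(0,0,.168)):print(p,q(p),(o+S@np.array(p)).round(3))
w=lambda p:((proj(s,tray(*p))-[200,150])*3+1).round(0)
print("tray",[w(p) for p in((-.136,.056,.08),(-.136,-.056,.08),(.136,-.056,.05),(.136,.056,.05),(-.136,-.056,0))])
E
```

```text
(-0.097, 0.0435, 0.015) [202. 202.] [ 0.562 -0.006  0.126]
(-0.097, -0.0435, 0.015) [254. 271.] [ 0.571 -0.092  0.126]
(-0.008, -0.0435, 0) [355. 232.] [ 0.66  -0.083  0.125]
(-0.008, -0.0435, 0.036) [351. 202.] [ 0.654 -0.084  0.161]
(-0.008, 0.0435, 0.036) [295. 136.] [0.646 0.003 0.161]
(0, 0, 0.168) [313.  40.] [ 0.637 -0.042  0.292]
tray [array([ 26., 294.]), array([ 84., 393.]), array([390., 293.]), array([320., 209.]), array([ 91., 457.])]
```

```bash

python3 -m handwheel '[[0,0.8,0.15,0,0,0],[0,1.6,0.3,0,0,0],[0,2.4,0.45,0,0,0],[0,3.2,0.6,0,0,0],[0,3.6,0.65,0,0,0]]'
python3 - <<'E'
from h import *
show(); print(spose()[0],tray(.114,0,.03),rows(tray(.114,0,.008),TY,.17))
s=cam("side");crop(s,200,190,360,310,5,"s7.png")
E
```

```text
clock: 6.9
eef_pos: [0.6317, -0.0432, 0.2212]
tool_rot: [0.513, 0.565, -0.479, -0.434]
ft_force: [0.2, -0.1, -1.8]
grip_width: 0.0232
t 6.9 p [ 0.6317 -0.0432  0.2212] x [-0.097  0.995 -0.001] y [ 0.162  0.015 -0.987] z [-0.982 -0.096 -0.163] q [-0.08  0.38  0.16  1.19  0.03 -1.75] F [ 0.2 -0.1 -1.8] w 0.0232
[ 0.66237203 -0.04045536  0.03500703] [ 0.66553047 -0.03791899  0.03      ] [ 0.08  1.09  0.09 -0.04 -0.01 -0.01]
```

```bash
sleep 0.5
```

```text
(no output)
```

View pics/s7.png

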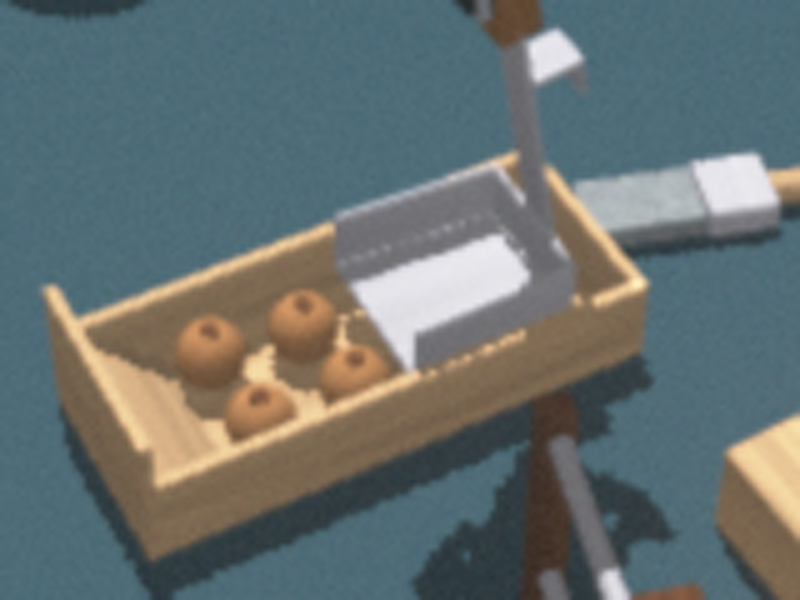

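The pan is inside the tray walls behind the knobs, with its lip at about (410,370) in the crop and no knob touched. I'll lower it to the floor.

```bash

python3 -m handwheel '[[0.05,0.3,0.05,0,0,0],[0.05,0.6,0.08,0,0,0],[0.05,0.8,0.08,0,0,0],[0.05,0.95,0.08,-0.03,0,0],[0.05,1,0.08,-0.03,0,0]]'
python3 - <<'E'
from h import *
show(); print(spose()[0],tray(.114,0,.008),rows(tray(.114,0,.008),TY,.17))
for x in(.1,.05,.017): print(x,rows(tray(x,0,.008),TY,.17))
s=cam("side");crop(s,200,190,360,310,5,"s8.png")
E
```

```text
clock: 7.58
eef_pos: [0.6348, -0.0406, 0.1969]
tool_rot: [0.514, 0.567, -0.478, -0.432]
ft_force: [-0.1, 0.9, -2.3]
grip_width: 0.0231
t 7.58 p [ 0.6348 -0.0406  0.1969] x [-0.099  0.995 -0.001] y [ 0.169  0.016 -0.985] z [-0.981 -0.098 -0.17 ] q [-0.08  0.39  0.12  1.12  0.03 -1.75] F [-0.1  0.9 -2.3] w 0.0231
[ 0.66675664 -0.03766062  0.01092865] [ 0.66553047 -0.03791899  0.008     ] [-0.02  0.11  0.06  0.01 -0.   -0.01]
0.1 [-0.02  0.01  0.61  0.01 -0.   -0.01]
0.05 [-0.02 -0.33  2.58  0.01 -0.   -0.01]
0.017 [-0.02 -0.55  3.89  0.01 -0.   -0.01]
```

```bash
sleep 0.5
```

```text
(no output)
```

View pics/s8.png

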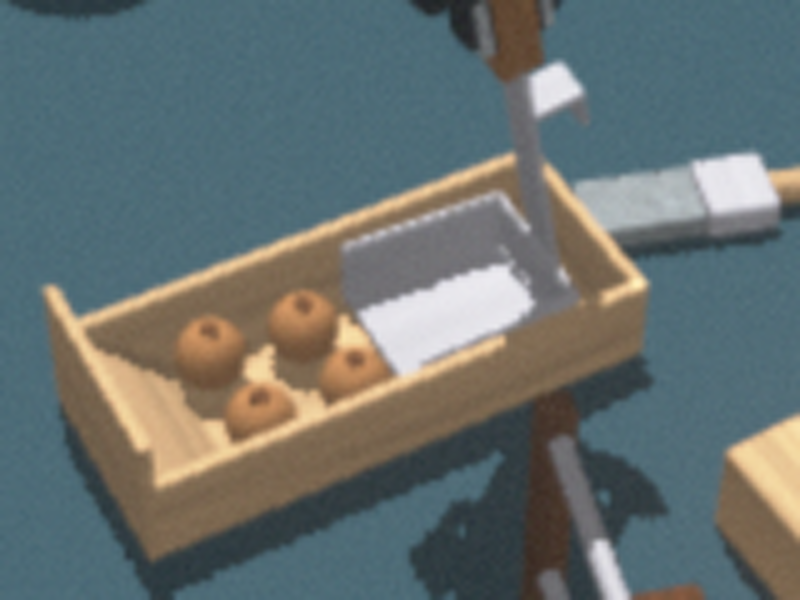

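```bash

python3 -m handwheel '[[0,0.04,0,0,0,0],[0,0.08,0,0,0,0],[0,0.12,0.05,0,0,0],[0,0.15,0.1,0,0,0],[0,0.15,0.2,0,0,0]]'
python3 - <<'E'
from h import *
show(); print(spose()[0])
for x in(.1,.05,.017): print(x,rows(tray(x,0,.007),TY,.17))
E
```

```text
clock: 8.25
eef_pos: [0.6317, -0.041, 0.1937]
tool_rot: [0.514, 0.568, -0.477, -0.431]
ft_force: [0.5, 0.0, -0.5]
grip_width: 0.0233
t 8.25 p [ 0.6317 -0.041   0.1937] x [-0.099  0.995 -0.002] y [ 0.173  0.016 -0.985] z [-0.98  -0.098 -0.173] q [-0.08  0.39  0.1   1.11  0.03 -1.75] F [ 0.5  0.  -0.5] w 0.0233
[ 0.66427307 -0.03803713  0.00789498]
0.1 [-0.01 -0.05  0.48  0.02 -0.   -0.01]
0.05 [-0.01 -0.4   2.45  0.02 -0.   -0.01]
0.017 [-0.01 -0.63  3.75  0.02 -0.   -0.01]
```

```bash

python3 -m handwheel '[[0,-0.04,0.5,0,0,0],[0,-0.14,1,0,0,0],[0,-0.23,1.5,0,0,0],[0,-0.31,2,0,0,0],[0,-0.4,2.5,0,0,0]]'
python3 - <<'E'
from h import *
show(); print(spose()[0])
for x in(.05,.017,.005): print(x,rows(tray(x,0,.007),TY,.17))
s=cam("side");crop(s,200,190,360,310,5,"s9.png")
E
```

```text
clock: 8.88
eef_pos: [0.569, -0.0475, 0.1939]
tool_rot: [0.515, 0.568, -0.476, -0.43]
ft_force: [11.4, 3.7, 21.2]
grip_width: 0.0233
t 8.88 p [ 0.569  -0.0475  0.1939] x [-0.099  0.995 -0.002] y [ 0.175  0.015 -0.984] z [-0.98  -0.098 -0.176] q [-0.1   0.27 -0.08  1.05  0.03 -1.77] F [11.4  3.7 21.2] w 0.0233
[ 0.60202381 -0.04463259  0.00813117]
0.05 [-0.    0.04 -0.04  0.04 -0.   -0.01]
0.017 [-0.   -0.19  1.26  0.04 -0.   -0.01]
0.005 [-0.   -0.27  1.73  0.04 -0.   -0.01]
```

```bash
sleep 0.5
```

View pics/s9.png

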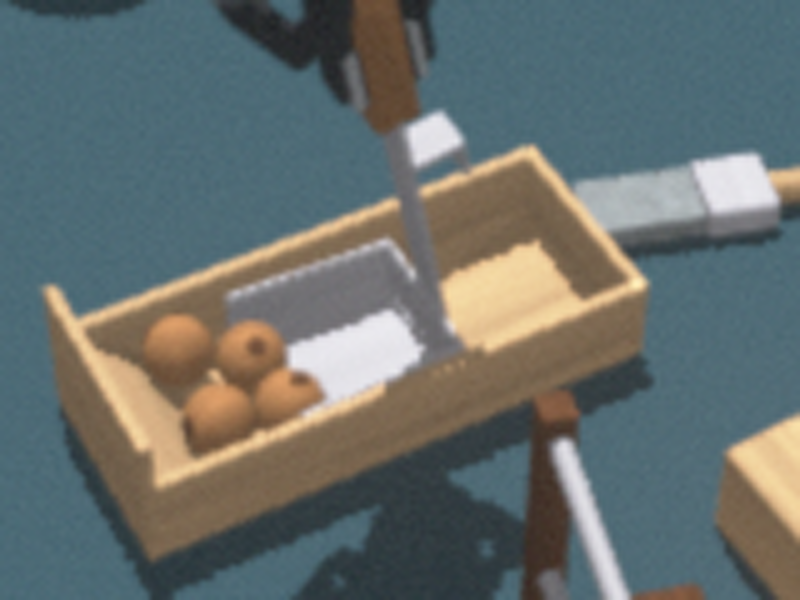

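Two knobs are entering the pan, and the others are against the ramp. The floor press is 21 N, so I'll ease it off by about 1 mm while pushing on.

```bash

python3 -m handwheel '[[0,-0.1,0.2,0,0,0],[0,-0.15,0.4,0,0,0],[0,-0.2,0.7,0,0,0],[0,-0.24,1,0,0,0],[0,-0.27,1.2,0,0,0]]'
python3 - <<'E'
from h import *
show(); print(spose()[0])
for x in(.05,.017,.005): print(x,rows(tray(x,0,.007),TY,.17))
s=cam("side");crop(s,200,190,360,310,5,"s10.png")
E
```

```text
clock: 9.55
eef_pos: [0.5372, -0.0506, 0.1938]
tool_rot: [0.514, 0.567, -0.478, -0.431]
ft_force: [5.6, 1.1, 2.9]
grip_width: 0.0231
t 9.55 p [ 0.5372 -0.0506  0.1938] x [-0.099  0.995 -0.002] y [ 0.171  0.015 -0.985] z [-0.98  -0.098 -0.172] q [-0.11  0.21 -0.15  1.04  0.03 -1.78] F [5.6 1.1 2.9] w 0.0231
[ 0.56944591 -0.04771202  0.00786351]
0.05 [-0.01  0.26 -1.3   0.01 -0.   -0.01]
0.017 [-0.01  0.03  0.    0.01 -0.   -0.01]
0.005 [-0.01 -0.05  0.48  0.01 -0.   -0.01]
```

```bash
sleep 0.5
```

```text
(no output)
```

View pics/s10.png

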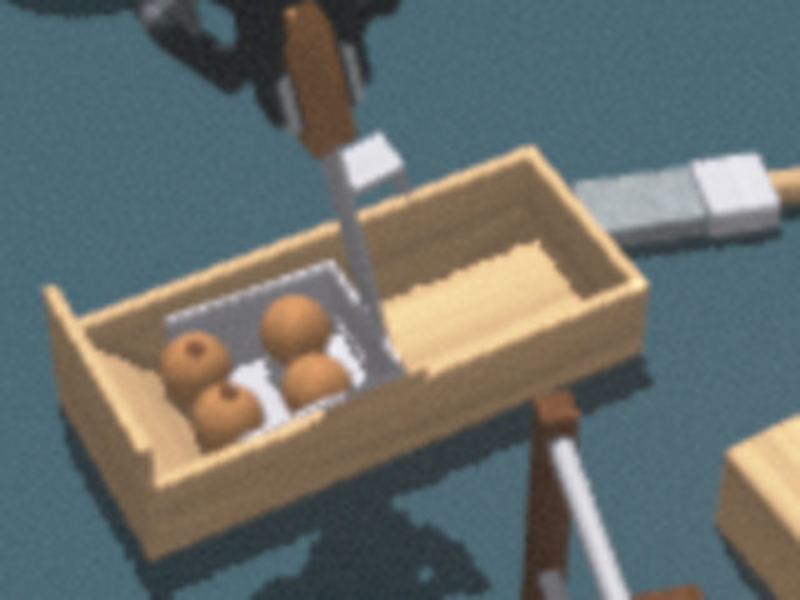

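All four knobs are on or at the pan. I'll tilt it mouth-up while the lip follows the ramp.

```bash
python3 - <<'E'
from h import *
for a in((.012,.008,.1),(.008,.008,.05),(.003,.008,0),(-.006,.009,-.08),(-.0145,.011,-.15),(-.0145,.08,-.15),(-.0145,.12,-.2)): print(a,rows(tray(a[0],0,a[1]),TY,a[2]))
E
```

```text
(0.012, 0.008, 0.1) [-0.01 -0.02 -0.34  0.42 -0.   -0.01]
(0.008, 0.008, 0.05) [-0.01 -0.01 -0.56  0.7  -0.   -0.01]
(0.003, 0.008, 0) [-0.01  0.01 -0.73  0.99 -0.   -0.01]
(-0.006, 0.009, -0.08) [-0.01  0.04 -0.98  1.45 -0.   -0.01]
(-0.0145, 0.011, -0.15) [-0.01  0.05 -1.16  1.85 -0.   -0.01]
(-0.0145, 0.08, -0.15) [-0.02 -2.67 -1.64  1.85 -0.   -0.01]
(-0.0145, 0.12, -0.2) [-0.02 -4.12 -2.27  2.14 -0.   -0.01]
```

```bash

python3 -m handwheel '[[0,-0.02,-0.34,0.42,0,0],[0,-0.02,-0.56,0.7,0,0],[0,-0.02,-0.73,0.99,0,0],[0,0,-0.98,1.45,0,0],[0,0.02,-1.16,1.85,0,0]]'
python3 - <<'E'
from h import *
show(); print(spose()[0])
for a in((-.0145,.04,-.17),(-.0145,.08,-.18),(-.0145,.12,-.2)): print(a,rows(tray(a[0],0,a[1]),TY,a[2]))
s=cam("side");crop(s,200,190,360,310,5,"s11.png")
E
```

```text
clock: 10.22
eef_pos: [0.5634, -0.0479, 0.1956]
tool_rot: [-0.435, -0.48, 0.565, 0.511]
ft_force: [0.1, 1.1, -3.2]
grip_width: 0.0233
t 10.22 p [ 0.5634 -0.0479  0.1956] x [-0.099  0.995 -0.001] y [-0.16  -0.017 -0.987] z [-0.982 -0.097  0.16 ] q [-0.07  0.52  0.31  1.52 -0.03 -1.74] F [ 0.1  1.1 -3.2] w 0.0233
[ 0.53327212 -0.05112356  0.00937208]
(-0.0145, 0.04, -0.17) [-0.01 -1.24 -0.04  0.05 -0.01 -0.01]
(-0.0145, 0.08, -0.18) [-0.01 -2.82  0.14  0.11 -0.01 -0.01]
(-0.0145, 0.12, -0.2) [-0.02 -4.39  0.24  0.22 -0.01 -0.01]
```

```bash
sleep 0.5
```

```text
(no output)
```

View pics/s11.png

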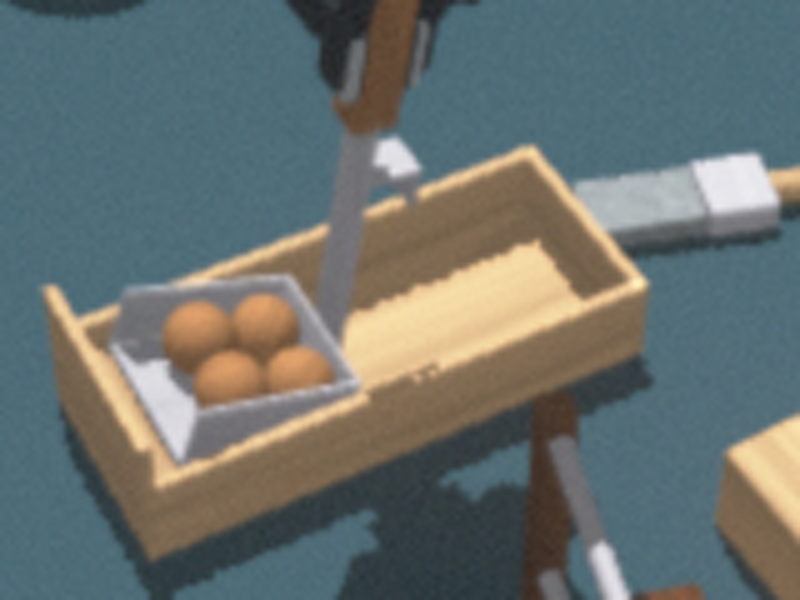

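All four knobs sit in the tilted pan, and the tray is empty. I'll lift straight up.

```bash

python3 -m handwheel '[[0,-0.6,0,0,0,0],[0,-1.5,0,0.05,0,0],[0,-2.6,0.1,0.1,0,0],[0,-3.7,0.2,0.2,0,0],[0,-4.6,0.25,0.2,0,0]]'
cat >> h.py <<'E'
POT=np.array([.5324,.3535,0])
def pour(back,z,yaw,th):
    m=-np.array([np.cos(yaw),np.sin(yaw),0]); lip=POT-back*m+[0,0,z]
    org=lipgoal(lip,yaw,th); p,M,S=sgoal(org,yaw,th); return p.round(3),delta(p,M)
E
python3 - <<'E'
from h import *
show(); print(spose()[0])
for y in(-.4,-.873): print(pour(.025,.16,y,-.2))
s=cam("side");crop(s,180,120,380,290,3,"s12.png")
E
```

```text
clock: 10.9
eef_pos: [0.5755, -0.0466, 0.3114]
tool_rot: [-0.427, -0.471, 0.572, 0.518]
ft_force: [1.2, 0.7, -3.6]
grip_width: 0.0232
t 10.9 p [ 0.5755 -0.0466  0.3114] x [-0.099  0.995 -0.001] y [-0.19  -0.02  -0.982] z [-0.977 -0.097  0.191] q [-0.06  0.57  0.68  1.87 -0.03 -1.73] F [ 1.2  0.7 -3.6] w 0.0232
[ 0.5397058  -0.05043813  0.12620661]
(array([0.675, 0.293, 0.311]), array([13.14, -1.01, -5.2 ,  0.05,  2.8 , -0.56]))
(array([0.632, 0.235, 0.311]), array([10.99, -0.63, -3.29,  0.05,  5.46, -1.09]))
```

```bash
sleep 0.5
```

```text
(no output)
```

View pics/s12.png

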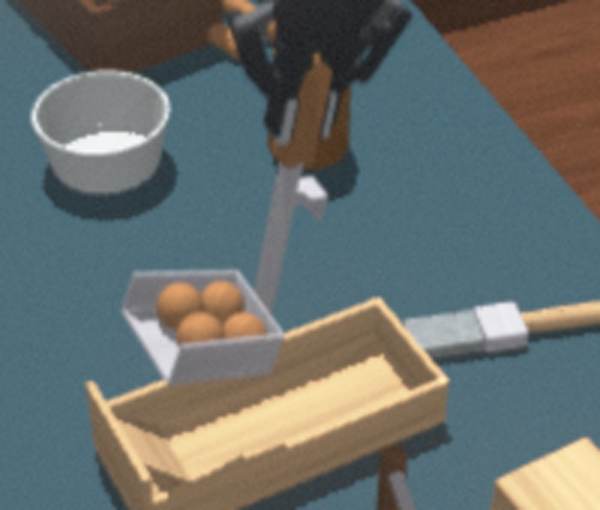

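The tray is empty and all four knobs ride in the pan. I'll carry them towards the pot while turning the mouth to face it.

```bash

python3 -m handwheel '[[0.6,-0.03,-0.18,0,0.3,-0.06],[1.6,-0.1,-0.5,0,0.8,-0.16],[2.9,-0.17,-0.9,0,1.4,-0.28],[4.2,-0.25,-1.3,0,2.1,-0.42],[5.5,-0.32,-1.65,0,2.8,-0.56]]'
python3 - <<'E'
from h import *
show(); print(spose()[0])
print(pour(.025,.16,-.873,-.2))
E
```

```text
clock: 11.58
eef_pos: [0.604, 0.095, 0.31]
tool_rot: [-0.531, -0.351, 0.425, 0.644]
ft_force: [1.0, 0.3, -2.6]
grip_width: 0.0234
t 11.57 p [0.604 0.095 0.31 ] x [0.393 0.92  0.   ] y [-0.175  0.075 -0.982] z [-0.903  0.385  0.19 ] q [ 0.11  0.64  0.8   1.9   0.09 -1.07] F [ 1.   0.3 -2.6] w 0.0234
[0.57099274 0.10913175 0.12471067]
(array([0.632, 0.235, 0.311]), array([ 5.59,  0.19,  1.17,  0.05,  2.64, -0.52]))
```

```bash

python3 -m handwheel '[[1.3,0.04,0.25,0,0.6,-0.12],[2.6,0.08,0.5,0,1.2,-0.24],[3.8,0.12,0.8,0,1.8,-0.36],[4.8,0.16,1,0,2.3,-0.46],[5.5,0.19,1.15,0.05,2.64,-0.52]]'
python3 - <<'E'
from h import *
show(); print(spose()[0])
print(pour(.025,.16,-.873,-.2),pour(.025,.10,-.873,-.1))
s=cam("side");crop(s,120,60,320,230,3,"s13.png")
t=cam("top");crop(t,130,130,290,250,5,"t13.png")
E
```

```text
clock: 12.2
eef_pos: [0.6303, 0.2331, 0.3111]
tool_rot: [-0.595, -0.217, 0.266, 0.727]
ft_force: [0.6, -0.5, -3.3]
grip_width: 0.0236
t 12.2 p [0.6303 0.2331 0.3111] x [ 0.764  0.645 -0.001] y [-0.128  0.151 -0.98 ] z [-0.632  0.749  0.198] q [ 0.27  0.72  0.95  1.89  0.18 -0.44] F [ 0.6 -0.5 -3.3] w 0.0236
[0.60609003 0.26151262 0.12612694]
(array([0.632, 0.235, 0.311]), array([ 0.09,  0.01,  0.02,  0.  ,  0.02, -0.01])) (array([0.622, 0.247, 0.263]), array([ 0.1 ,  2.01,  0.26, -0.57,  0.02, -0.01]))
```

```bash
sleep 0.5
```

```text
(no output)
```

View pics/s13.png

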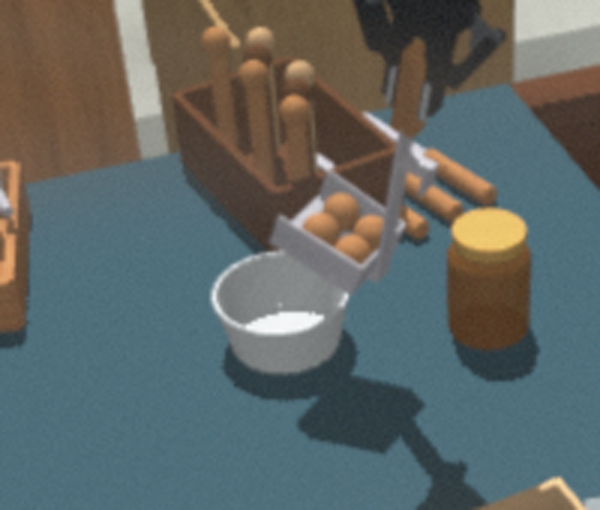

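View pics/t13.png

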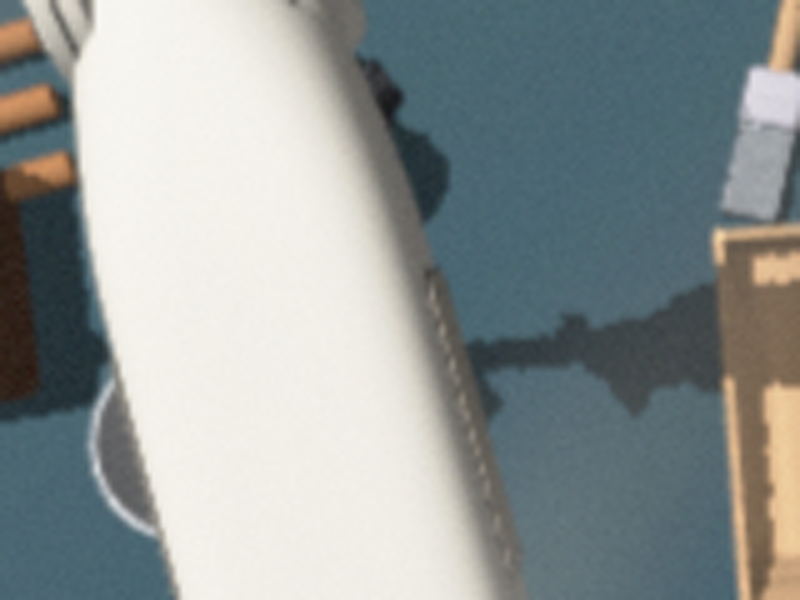

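The side view shows the pan's lip just behind the pot's centre and high above the rim. I'll lower it and then tip in steps.

```bash

python3 -m handwheel '[[0.05,0.4,0.05,-0.1,0,0],[0.08,0.8,0.1,-0.2,0,0],[0.1,1.2,0.15,-0.3,0,0],[0.1,1.6,0.2,-0.45,0,0],[0.1,2,0.26,-0.57,0,0]]'
python3 - <<'E'
from h import *
show(); print(spose()[0])
for th,z in((.0,.09),(.1,.085),(.2,.08),(.3,.078),(.4,.076),(.5,.076)):print(th,pour(.025,z,-.873,th))
s=cam("side");crop(s,120,60,320,230,3,"s14.png")
E
```

```text
clock: 12.92
eef_pos: [0.622, 0.2451, 0.264]
tool_rot: [-0.631, -0.231, 0.255, 0.696]
ft_force: [0.1, 0.5, -3.3]
grip_width: 0.0236
t 12.93 p [0.622  0.2451 0.264 ] x [0.763 0.646 0.   ] y [-0.063  0.075 -0.995] z [-0.643  0.76   0.098] q [ 0.33  0.63  0.69  1.66  0.09 -0.37] F [ 0.1  0.5 -3.3] w 0.0236
[0.6101595  0.25922777 0.07619606]
0.0 (array([0.611, 0.26 , 0.264]), array([ 0.04,  0.08,  0.74, -0.56,  0.03,  0.  ]))
0.1 (array([0.599, 0.274, 0.268]), array([ 0.05,  0.  ,  1.47, -1.14,  0.03,  0.  ]))
0.2 (array([0.587, 0.288, 0.27 ]), array([ 0.05, -0.  ,  2.22, -1.71,  0.03,  0.  ]))
0.3 (array([0.575, 0.303, 0.273]), array([ 0.05, -0.05,  2.99, -2.28,  0.03,  0.01]))
0.4 (array([0.562, 0.318, 0.274]), array([ 0.06, -0.02,  3.78, -2.85,  0.03,  0.01]))
0.5 (array([0.55 , 0.333, 0.275]), array([ 0.06,  0.01,  4.57, -3.43,  0.03,  0.01]))
```

```bash
sleep 0.5
```

```text
(no output)
```

View pics/s14.png

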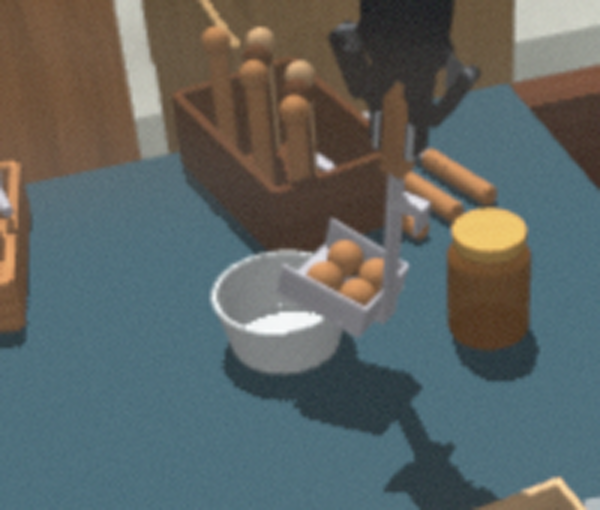

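```bash

python3 -m handwheel '[[0.04,0.05,0.74,-0.56,0,0],[0.05,0,1.47,-1.14,0,0],[0.05,0,1.85,-1.43,0.03,0],[0.05,0,2.22,-1.71,0.03,0],[0.05,0,2.5,-1.92,0.03,0]]'
python3 - <<'E'
from h import *
show(); print(spose()[0])
for th,z in((.3,.078),(.35,.077),(.4,.076),(.5,.076),(.6,.076)):print(th,pour(.025,z,-.873,th))
s=cam("side");crop(s,120,60,320,230,3,"s15.png")
E
```

```text
clock: 13.6
eef_pos: [0.5828, 0.2943, 0.2712]
tool_rot: [0.738, 0.269, -0.211, -0.582]
ft_force: [-0.1, -0.1, -3.1]
grip_width: 0.0234
t 13.6 p [0.5828 0.2943 0.2712] x [0.767 0.642 0.002] y [ 0.152 -0.179 -0.972] z [-0.624  0.745 -0.235] q [ 0.58  0.52  0.5   1.52 -0.24 -0.12] F [-0.1 -0.1 -3.1] w 0.0234
[0.61159795 0.26058773 0.08783154]
0.3 (array([0.575, 0.303, 0.273]), array([-0.03, -0.16,  0.43, -0.36, -0.01,  0.01]))
0.35 (array([0.569, 0.31 , 0.273]), array([-0.03, -0.28,  0.8 , -0.65, -0.01,  0.01]))
0.4 (array([0.562, 0.318, 0.274]), array([-0.03, -0.39,  1.18, -0.93, -0.01,  0.01]))
0.5 (array([0.55 , 0.333, 0.275]), array([-0.03, -0.62,  1.94, -1.51, -0.01,  0.01]))
0.6 (array([0.537, 0.348, 0.274]), array([-0.03, -0.78,  2.72, -2.08, -0.01,  0.01]))
```

```bash
sleep 0.5
```

```text
(no output)
```

View pics/s15.png

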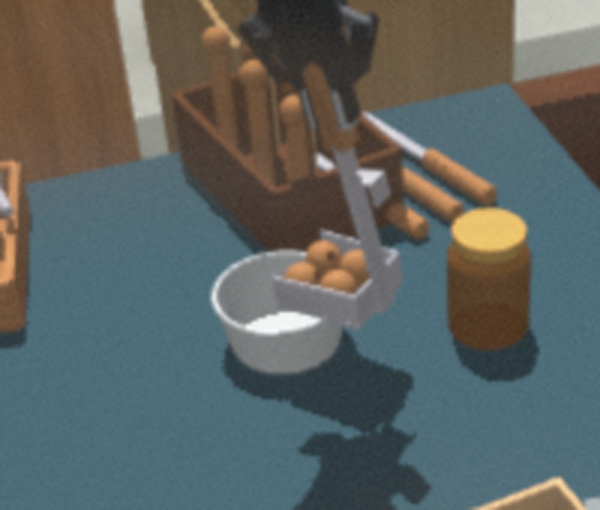

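```bash

python3 -m handwheel '[[-0.03,-0.16,0.43,-0.36,0,0],[-0.03,-0.28,0.8,-0.65,0,0],[-0.03,-0.39,1.18,-0.93,0,0],[-0.03,-0.5,1.56,-1.22,0,0],[-0.03,-0.62,1.94,-1.51,0,0]]'
python3 - <<'E'
from h import *
show(); print(spose()[0])
for th,z in((.6,.076),(.7,.076),(.8,.076),(.9,.076)):print(th,pour(.025,z,-.873,th))
s=cam("side");crop(s,120,60,320,230,3,"s16.png")
E
```

```text
clock: 14.28
eef_pos: [0.5507, 0.333, 0.2756]
tool_rot: [0.808, 0.294, -0.172, -0.48]
ft_force: [0.0, -0.2, -2.5]
grip_width: 0.0232
t 14.28 p [0.5507 0.333  0.2756] x [0.767 0.641 0.004] y [ 0.311 -0.366 -0.877] z [-0.561  0.674 -0.48 ] q [ 0.77  0.53  0.45  1.53 -0.5   0.09] F [ 0.  -0.2 -2.5] w 0.0232
[0.60933251 0.26389041 0.11010102]
0.6 (array([0.537, 0.348, 0.274]), array([-0.03, -0.34,  0.75, -0.57, -0.02,  0.02]))
0.7 (array([0.524, 0.363, 0.271]), array([-0.04, -0.62,  1.49, -1.14, -0.02,  0.01]))
0.8 (array([0.512, 0.378, 0.267]), array([-0.04, -0.83,  2.26, -1.71, -0.02,  0.01]))
0.9 (array([0.5  , 0.392, 0.26 ]), array([-0.04, -0.95,  3.05, -2.29, -0.02,  0.01]))
```

```bash
sleep 0.5
```

```text
(no output)
```

View pics/s16.png

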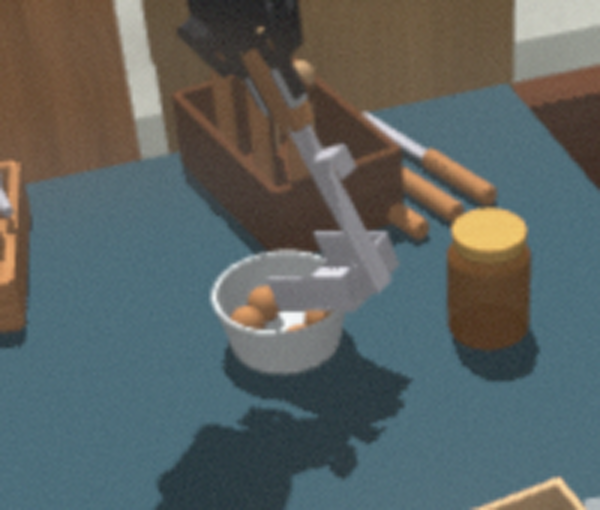

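All four knobs are in the pot (about (245,305) and (305,322) in the crop) and the pan is empty. I'll rise and tilt back, then look into the pot.

```bash

python3 -m handwheel '[[0,-0.7,-0.4,0,0,0],[0,-1.4,-0.8,0,0,0],[0,-2.1,-1.15,0,0,0],[0,-2.8,-1.5,0.8,0,0],[0,-2.8,-2.2,1.6,0,0]]'
python3 - <<'E'
from h import *
show(); print(spose()[0])
# transit over: scoop at clear z, x-y mid, hang yaw
print(rows((.45,.05,.14),-.4,0), rows((.48,-.12,.15),-.15,0))
s=cam("side");crop(s,120,60,320,230,3,"s17.png")
E
```

```text
clock: 14.95
eef_pos: [0.5597, 0.3229, 0.3654]
tool_rot: [0.731, 0.269, -0.212, -0.59]
ft_force: [0.6, -0.1, -3.6]
grip_width: 0.0234
t 14.95 p [0.5597 0.3229 0.3654] x [0.765 0.644 0.008] y [ 0.144 -0.159 -0.977] z [-0.628  0.748 -0.214] q [ 0.62  0.54  0.78  1.78 -0.21 -0.08] F [ 0.6 -0.1 -3.6] w 0.0234
[0.5867781  0.29296518 0.1810568 ]
[-10.4    2.53  -5.1    1.22  -2.69  -0.25] [-13.86   3.4  -11.03   1.2   -4.12  -0.4 ]
```

```bash
sleep 0.5
```

```text
(no output)
```

View pics/s17.png

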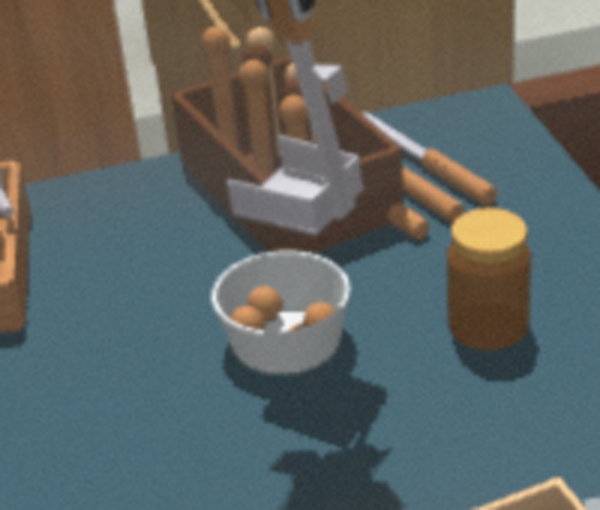

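Four knobs lie in the pot, at (265,300), (247,318), (318,315) and, partly hidden, (295,327). The pot is upright and in place. I'll carry the scoop back to the rack.

```bash

cat >> h.py <<'E'
RC=np.array([.5538,-.3165,0]); RY=-.155
def rack(x,y,z): return RC+R.from_euler("z",RY).as_matrix()@np.array([x,y,z])
E
python3 - <<'E'
from h import *
print(rack(-.07,.006,.16),rows(rack(-.07,.006,.16),RY,0))
E
```

```text
[ 0.48556547 -0.29976532  0.16      ] [-18.16   4.2  -16.5    1.21  -4.14  -0.39]
```

```bash

python3 -m handwheel '[[-1,0.1,-0.9,0.3,-0.3,0],[-2.6,0.3,-2.4,0.6,-0.8,-0.08],[-4.2,0.5,-3.9,0.9,-1.3,-0.12],[-5.9,0.7,-5.4,1.2,-1.8,-0.18],[-7.6,1,-6.9,1.2,-2.3,-0.22]]'
python3 - <<'E'
from h import *
show();print(spose()[0],rows(rack(-.07,.006,.16),RY,0))
E
```

```text
clock: 15.62
eef_pos: [0.5255, 0.0632, 0.3759]
tool_rot: [0.606, 0.37, -0.369, -0.599]
ft_force: [0.1, -0.1, -1.8]
grip_width: 0.0235
t 15.62 p [0.5255 0.0632 0.3759] x [ 0.453  0.891 -0.004] y [ 0.007 -0.008 -1.   ] z [-0.891  0.453 -0.009] q [ 0.12  0.29  0.44  1.72 -0.01 -0.98] F [ 0.1 -0.1 -1.8] w 0.0235
[0.52676823 0.06175706 0.18724387] [-13.66   1.19  -5.15   0.05  -1.81  -0.03]
```

```bash

python3 -m handwheel '[[-2,0.1,-0.8,0,-0.3,0],[-4,0.2,-1.5,0,-0.6,0],[-6,0.4,-2.3,0,-0.9,0],[-8,0.6,-3,0,-1.2,0],[-10,0.8,-3.8,0.03,-1.5,0]]'
python3 -m handwheel '[[-1.3,0,-0.4,0,-0.2,0],[-2.4,0.2,-0.7,0,-0.3,0],[-3.3,0.3,-1.1,0,-0.3,0],[-3.6,0.4,-1.3,0,-0.3,0],[-3.65,0.4,-1.35,0,-0.3,0]]'
python3 - <<'E'
from h import *
show();print(spose()[0],rows(rack(-.07,.006,.16),RY,0),rows(rack(-.07,.006,.08),RY,0),rows(rack(-.013,.006,.08),RY,0))
t=cam("top"); crop(t,300,165,460,285,5,"t18.png"); s=cam("side");crop(s,200,200,400,375,3,"s18.png")
E
```

```text
clock: 16.25
eef_pos: [0.4957, -0.2018, 0.3576]
tool_rot: [0.551, 0.444, -0.446, -0.547]
ft_force: [1.4, -0.1, -2.0]
grip_width: 0.0234
clock: 16.88
eef_pos: [0.5105, -0.296, 0.3474]
tool_rot: [0.539, 0.458, -0.46, -0.537]
ft_force: [-0.4, 0.3, -2.3]
grip_width: 0.0234
t 16.88 p [ 0.5105 -0.296   0.3474] x [ 0.158  0.988 -0.004] y [ 0.001 -0.004 -1.   ] z [-0.988  0.158 -0.001] q [-0.52  0.42  0.56  1.71 -0.   -1.94] F [-0.4  0.3 -2.3] w 0.0234
[ 0.51061184 -0.29673009  0.15870288] [-0.31 -0.05  0.96  0.01 -0.02 -0.02] [-0.3   3.15  0.97  0.01 -0.02 -0.02] [-0.29  3.15 -1.31  0.01 -0.02 -0.02]
```

```bash
sleep 0.5
```

```text
(no output)
```

View pics/s18.png

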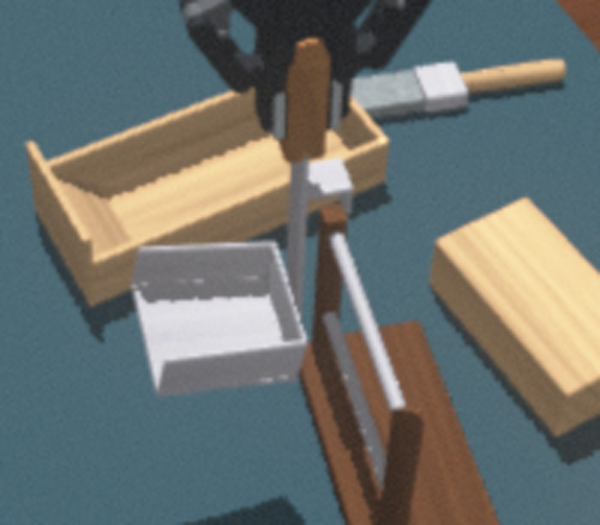

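View pics/t18.png

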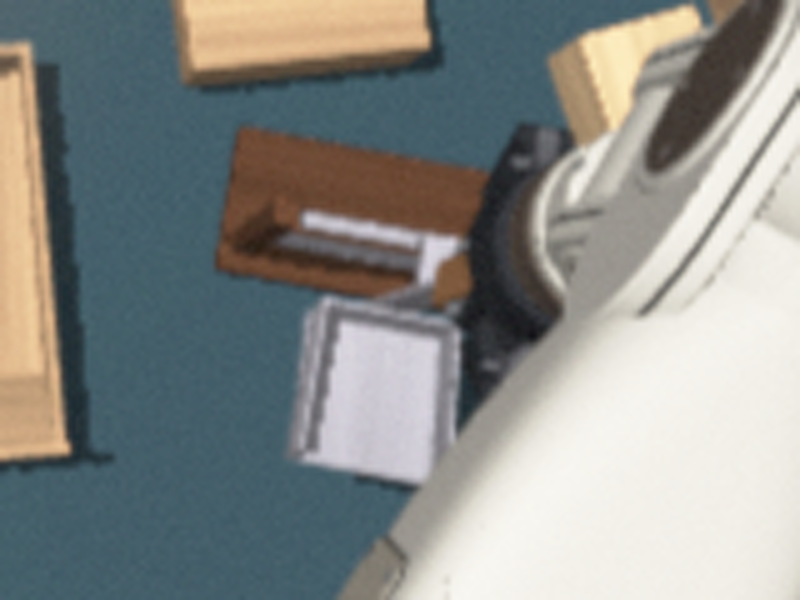

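```bash
python3 - <<'E'
from h import *
s=cam("side");t=cam("top"); o,S=spose()
q=lambda p:((proj(s,o+S@np.array(p))-[200,200])*3+1).round(0)
w=lambda p:((proj(t,o+S@np.array(p))-[300,165])*5+2).round(0)
for p in((.03,-.012,.139),(.03,.012,.139),(-.002,-.012,.168),(-.008,-.0435,.036),(-.097,-.0435,.015),(-.097,.0435,.015),(-.097,.0435,.051),(-.008,.0435,.036)):print(p,q(p),w(p))
r=lambda p:(((proj(s,rack(*p))-[200,200])*3+1).round(0),((proj(t,rack(*p))-[300,165])*5+2).round(0))
print("posts",r((0,-.08,.18)),r((0,.08,.18)))
E
```

```text
(0.03, -0.012, 0.139) [355. 186.] [469. 239.]
(0.03, 0.012, 0.139) [343. 156.] [424. 231.]
(-0.002, -0.012, 0.168) [303. 162.] [476. 293.]
(-0.008, -0.0435, 0.036) [301. 348.] [465. 333.]
(-0.097, -0.0435, 0.015) [158. 398.] [433. 485.]
(-0.097, 0.0435, 0.015) [132. 285.] [286. 458.]
(-0.097, 0.0435, 0.051) [129. 249.] [297. 458.]
(-0.008, 0.0435, 0.036) [265. 239.] [316. 306.]
posts (array([410., 416.]), array([555., 261.])) (array([334., 213.]), array([287., 213.]))
```

The measured hook and lip points match the prediction to within 1–2 px, so the scoop has not slipped. I'll move over the bar, then down.

```bash

python3 -m handwheel '[[-0.1,0,-0.4,0,0,0],[-0.2,0.3,-0.9,0,0,0],[-0.3,1,-1.3,0,0,0],[-0.3,1.6,-1.3,0,0,0],[-0.3,2.1,-1.3,0,0,0]]'
python3 - <<'E'
from h import *
show();print(spose()[0],rows(rack(-.013,.006,.10),RY,0),rows(rack(-.013,.006,.05),RY,0),rows(rack(-.011,.006,.036),RY,0))
t=cam("top"); crop(t,300,165,460,285,5,"t19.png"); s=cam("side");crop(s,250,220,370,340,5,"s19.png")
E
```

```text
clock: 17.7
eef_pos: [0.5417, -0.308, 0.2931]
tool_rot: [0.538, 0.458, -0.46, -0.537]
ft_force: [-0.1, -0.1, -2.0]
grip_width: 0.0233
t 17.7 p [ 0.5417 -0.308   0.2931] x [ 0.156  0.988 -0.003] y [-0.001 -0.003 -1.   ] z [-0.988  0.156  0.   ] q [-0.52  0.49  0.53  1.61 -0.   -1.93] F [-0.1 -0.1 -2. ] w 0.0233
[ 0.54154888 -0.3086166   0.10440609] [-0.02  0.18 -0.01 -0.   -0.01 -0.02] [-0.01  2.18 -0.01 -0.   -0.01 -0.02] [-0.01  2.74 -0.09 -0.   -0.01 -0.02]
```

```bash
sleep 0.5
```

```text
(no output)
```

View pics/s19.png

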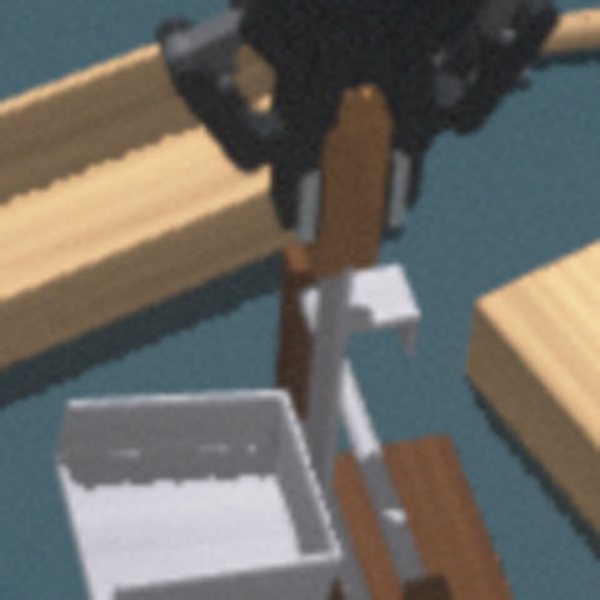

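View pics/t19.png

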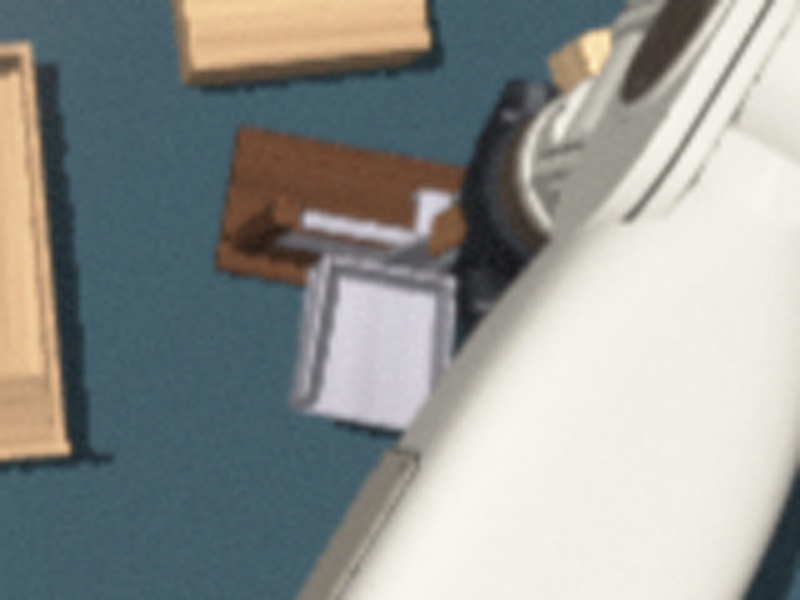

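The bar passes between the handle and the hook's turned-down end. I'll lower it.

```bash

python3 -m handwheel '[[0,0.5,0,0,0,0],[0,1,0,0,0,0],[0,1.4,0,0,0,0],[0,1.8,0,0,0,0],[0,2.1,0,0,0,0]]'
python3 - <<'E'
from h import *
show();print(spose()[0],rows(rack(-.013,.006,.05),RY,0),rows(rack(-.009,.006,.036),RY,0))
s=cam("side");crop(s,250,220,370,340,5,"s20.png")
E
```

```text
clock: 18.42
eef_pos: [0.5418, -0.3085, 0.2423]
tool_rot: [0.539, 0.458, -0.46, -0.536]
ft_force: [-0.7, -0.2, -1.4]
grip_width: 0.023
t 18.43 p [ 0.5418 -0.3085  0.2423] x [ 0.157  0.988 -0.004] y [ 0.001 -0.005 -1.   ] z [-0.988  0.157 -0.002] q [-0.52  0.49  0.39  1.47 -0.   -1.93] F [-0.7 -0.2 -1.4] w 0.023
[ 0.54202921 -0.30935034  0.05364993] [-0.    0.15 -0.    0.01 -0.01 -0.02] [ 0.    0.71 -0.16  0.01 -0.01 -0.02]
```

```bash
sleep 0.5
```

```text
(no output)
```

View pics/s20.png

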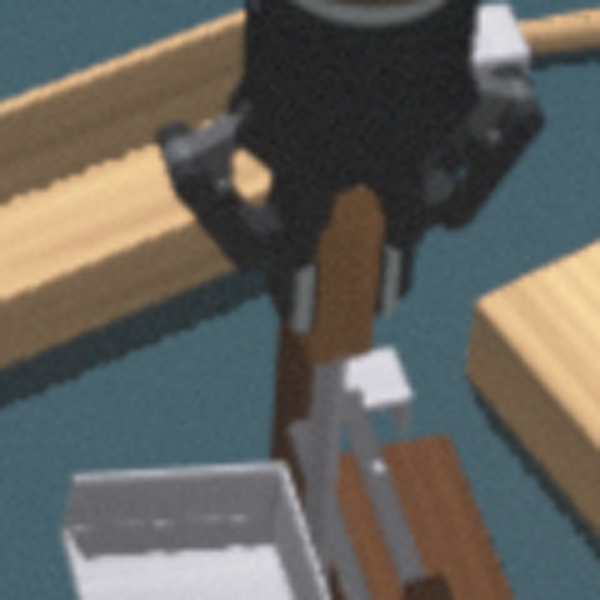

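```bash

python3 -m handwheel '[[0,0.2,-0.05,0,0,0],[0,0.4,-0.1,0,0,0],[0,0.55,-0.16,0,0,0],[0,0.65,-0.2,0,0,0],[0,0.7,-0.2,0,0,0]]'
python3 - <<'E'
from h import *
show();print(spose()[0],rows(rack(-.007,.006,.035),RY,0))
s=cam("side");crop(s,250,220,370,340,5,"s21.png")
E
```

```text
clock: 19.1
eef_pos: [0.547, -0.3094, 0.2254]
tool_rot: [0.539, 0.459, -0.46, -0.536]
ft_force: [-0.4, -0.0, -2.0]
grip_width: 0.0232
t 19.1 p [ 0.547  -0.3094  0.2254] x [ 0.157  0.988 -0.004] y [ 0.002 -0.005 -1.   ] z [-0.988  0.157 -0.002] q [-0.51  0.5   0.37  1.44 -0.   -1.93] F [-0.4 -0.  -2. ] w 0.0232
[ 0.54729184 -0.31030214  0.03674217] [ 0.    0.07 -0.03  0.01 -0.01 -0.02]
```

```bash
sleep 0.5
```

```text
(no output)
```

View pics/s21.png

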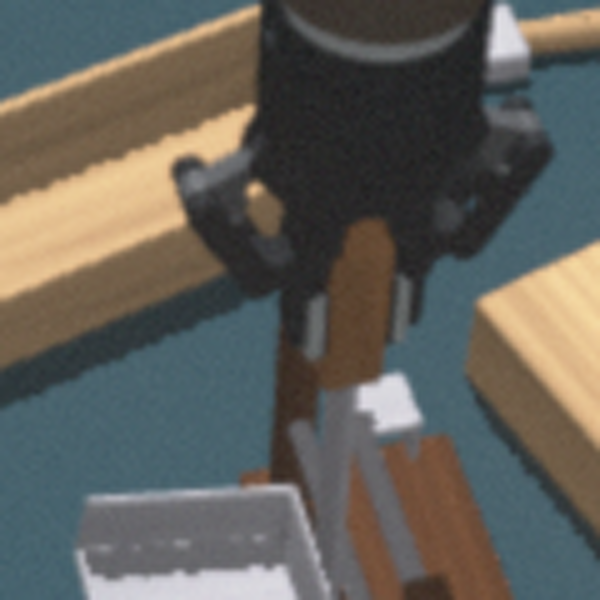

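Still about 2 mm above the seat, since the wrist still carries −2 N. I'll lower until the bar takes the weight.

```bash

python3 -m handwheel '[[0,0.04,0,0,0,0],[0,0.08,-0.02,0,0,0],[0,0.1,-0.03,0,0,0],[0,0.12,-0.04,0,0,0],[0,0.13,-0.04,0,0,0]]'
python3 - <<'E'
from h import *
show();print(spose()[0],rows(rack(-.007,.006,.035),RY,0))
E
```

```text
clock: 19.77
eef_pos: [0.5476, -0.3096, 0.2236]
tool_rot: [0.54, 0.458, -0.46, -0.536]
ft_force: [-4.4, 1.6, 5.1]
grip_width: 0.0237
t 19.77 p [ 0.5476 -0.3096  0.2236] x [ 0.157  0.988 -0.005] y [ 0.002 -0.005 -1.   ] z [-0.988  0.157 -0.003] q [-0.51  0.5   0.37  1.43 -0.   -1.93] F [-4.4  1.6  5.1] w 0.0237
[ 0.54791778 -0.31062081  0.03489679] [ 0.01 -0.   -0.01  0.02 -0.01 -0.03]
```

The scoop is seated: +5 N vertical and resting against the bars, at the original hanging height. I'll release it.

```bash

python3 -m handwheel '[[0,0,0,0,0,0],[0,0,0,0,0,0],[0,0,0,0,0,0],[0,0,0,0,0,0],[0,0,0,0,0,0]]' 0.6
python3 - <<'E'
from h import *
show()
s=cam("side");crop(s,200,200,400,375,3,"s22.png")
E
```

```text
clock: 20.4
eef_pos: [0.5479, -0.3096, 0.2223]
tool_rot: [0.539, 0.458, -0.46, -0.536]
ft_force: [0.1, -0.5, 0.6]
grip_width: 0.0682
t 20.4 p [ 0.5479 -0.3096  0.2223] x [ 0.157  0.988 -0.004] y [ 0.002 -0.005 -1.   ] z [-0.988  0.157 -0.002] q [-0.51  0.51  0.37  1.43 -0.   -1.93] F [ 0.1 -0.5  0.6] w 0.0682
```

```bash
sleep 0.5
```

```text
(no output)
```

View pics/s22.png

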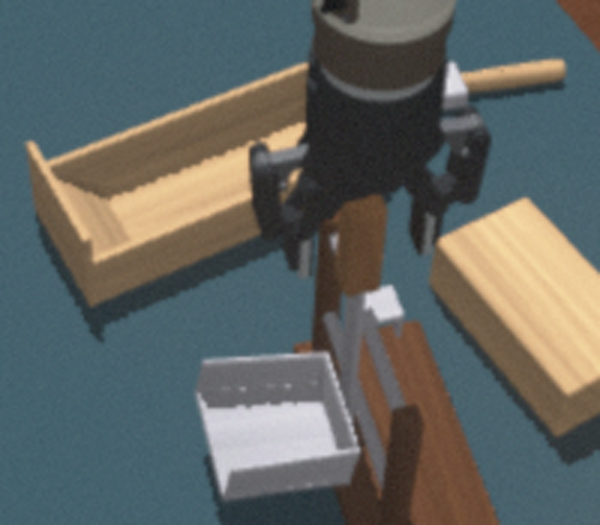

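The scoop hangs freely and the fingers are clear on both sides. I'll retreat straight up.

```bash

python3 -m handwheel '[[0,-0.5,0,0,0,0],[0,-1.5,0,0,0,0],[0,-2.8,0,0,0,0],[0,-4.2,0,0,0,0],[0,-5.2,0,0,0,0]]'
python3 -m handwheel '[[0,0,1.5,0,0,0],[0,0,3,0,0,0],[1,0,4.5,0,0,0],[2,0,6,0,0,0],[2.5,0,6.5,0,0,0]]'
python3 -m handwheel '[[0,0,0,0,0,0],[0,0,0,0,0,0],[0,0,0,0,0,0],[0,0,0,0,0,0],[0,0,0,0,0,0]]'
python3 - <<'E'
from h import *
show()
s=cam("side");t=cam("top");cv2.imwrite("pics/s23.png",s["bgr"]);crop(t,130,100,430,270,2.6,"t23.png")
crop(s,200,220,370,395,4,"s24.png")
E
```

```text
clock: 21.08
eef_pos: [0.5479, -0.3091, 0.3555]
tool_rot: [0.541, 0.459, -0.459, -0.535]
ft_force: [0.5, -1.3, 0.3]
grip_width: 0.0684
clock: 21.7
eef_pos: [0.3952, -0.2206, 0.3536]
tool_rot: [0.54, 0.459, -0.459, -0.535]
ft_force: [0.4, 0.2, 0.1]
grip_width: 0.0685
clock: 22.32
eef_pos: [0.3972, -0.2221, 0.3514]
tool_rot: [0.539, 0.458, -0.46, -0.536]
ft_force: [-0.4, -0.3, -0.4]
grip_width: 0.0686
t 22.32 p [ 0.3972 -0.2221  0.3514] x [ 0.157  0.988 -0.004] y [ 0.001 -0.004 -1.   ] z [-0.988  0.157 -0.002] q [-0.51  0.13  0.18  1.61 -0.   -1.92] F [-0.4 -0.3 -0.4] w 0.0686
```

```bash
sleep 0.5
```

```text
(no output)
```

View pics/s23.png

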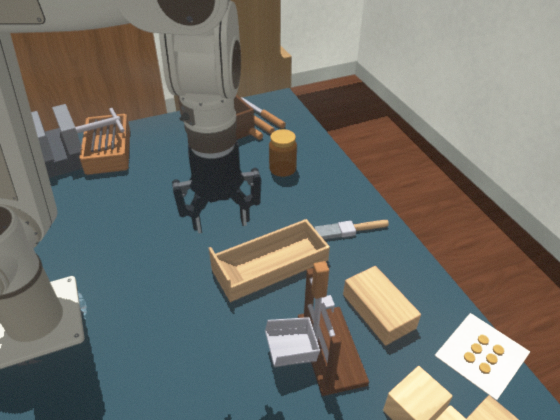

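View pics/t23.png

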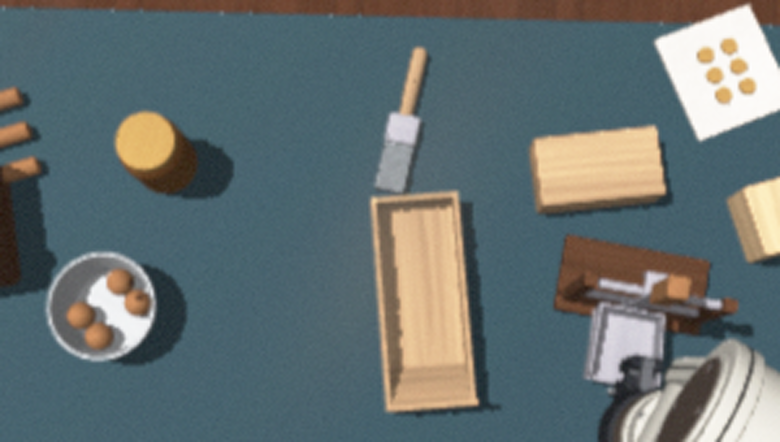

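View pics/s24.png

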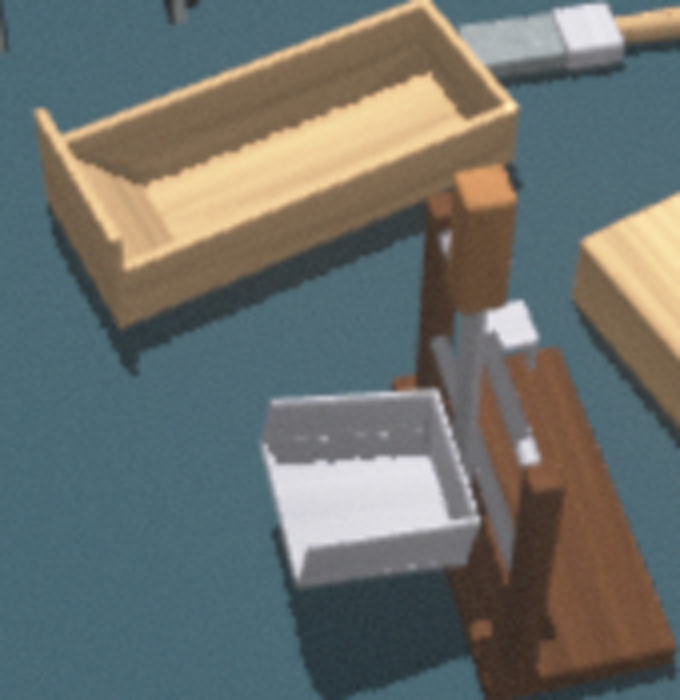

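The top view shows four knobs in the pot (around (100,308) in the crop), and the tray is empty. The scoop hangs on the upper bar as at the start, about 6 mm along it, with block, jar and brush unmoved. The arm is clear of everything.

```bash
python3 -c "
from workcell import bot
print(bot.job_done())"
```

```text
the job is handed in; nothing more can be done
None
```

The job is done and handed in at about 22.5 s of the 72 s allowed. I lifted the scoop off the bar, took all four knobs from the tray in one pass along the floor to the ramp, and tipped them all into the pot. I then hung the scoop back on the upper bar.

**Last checks:** The final pictures show four knobs in the upright pot, an empty tray and the scoop hanging against both bars, about 6 mm along from where it started. By eye, the pot, block, jar and brush are where they began. The gripper was clear of everything and the wrist read about 0 N.

**One reading to note:** While pushing along the tray, the scoop briefly pressed on its floor with about 21 N vertical before I eased it off. No check failed. Neither the pot nor any of the other objects was re-measured at the end.

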